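Load the standard cell into the bench photometer

ROBOT

A 6-joint arm with a two-finger parallel gripper is mounted at the origin on the work surface. World frame = base frame: x ahead of the robot, y to its left, z up, the work surface at z = 0. Lengths are in m, angles in rad, forces in N, time in s.
With the tool pointing down it reaches from about 0.425 to 1.125 m from the base axis. Payload 14.9 kg.
Tool frame: the origin (TCP) lies on the centre line of the jaws, within the pads' length; the fingertips stand 14 mm ahead of it and the grasp point (between the pads) lies 5 mm behind it; x points along the fingers, y is the direction in which the jaws open and shut, and the axes are right-handed (so a half turn about x gives the same grasp; the last joint's range is limited). The gripper opens to 91 mm and grips with 3 to 60 N. Pads are 32 mm wide; open, the fingers measure 118 mm over their backs; the gripper's body (76 mm by 178 mm) begins 60 mm behind the grasp point.
Start: joints at [-1.143, 0.379, 1.734, -0, 1.028, -0.033], TCP at [0.311, -0.627, 0.228] pointing down, gripper open.
Joint ranges: [-2.77, 2.77], [-0.74, 2.19], [0, 2.66], [-1.06, 4.2], [0.31, 2.87], [-3.08, 3.08]. Speed limits (rad/s): [1.89, 1.89, 2.39, 3.14, 3.14, 3.14].

INTERFACE

Orientations are given as a unit quaternion [w, x, y, z].
In Python, from bench import read_state, imaging, workorder, nets gives the robot as it stands. The module is installed in compiled form; this text tells all that it offers.
- The arm moves only by the tool arm_command, never from a script. Its argument "targets" is text: rows parted by semicolons, each of 6 numbers parted by spaces: the shift along the tool's x, y, z in units of 25 mm (1.0 is 25 mm), then the turn, a rotation vector about the tool's x, y, z in units of 6 degrees (1.0 is 6 degrees). In form: tx ty tz rx ry rz; .... A call has 1 to 8 rows; each row shifts and turns the commanded pose from where the row before left it, along the tool's axes as they then stand; what a row does not reach is not made up. A row lasts 1/8 s, in which the tool goes at most 62.5 mm and 10.7 degrees, less where a joint would pass 70% of its speed; a pose out of reach is approached as far as the arm can. A call is refused whole if a number of a shift passes 1 or a number of a turn 1, either way. A call with a gripper value outside its range is refused whole. "claw" is the opening, from -1 (shut) to 1 (fully open), so that 0 is half open, set as the call begins (left out, the last holds). The fingers move at their own pace and stop on an object; "grip_force" is the grip in N (left out, the last holds). Time passes only in rows, so rows that do not move let the fingers close. It gives the time, the measured TCP pose, the force and the opening at its end, in the units of the state.
- read_state(): the state, without advancing time (a new reading comes with each control period).
- imaging.read_camera(name): name is "scene" or "side" or "wrist"; returns the picture (384x512x3 uint8, red, green, blue); there is no depth.
- imaging.camera_params(name): a dict with "fx", "fy", "cx", "cy" (pixels), "view" (4x4, takes a point from world to camera coordinates). Camera axes: x right, y up, looking along -z (the intrinsics and any distortion apply to the point x, -y, -z); pixel columns grow to the right and rows downward; lengths in m; the calibration is good to about 2 mm. A picture is of the moment at which its call begins: read the wrist's pose just before it. camera_params takes no time and is no camera call; for the wrist camera it gives the pose at the moment of the call.
- workorder.sign_off(): hands the job in, once; it reports no verdict.
Trained networks look in the newest picture that a camera, given by its name, has taken for a name from the list of things; names that differ only in an ending like _2 or _b are one class to them, and where a whole thing is asked for, a point or a joint stands for the part that bears it (a point fixed in the world has none). Each returns a list of dicts, best first, with "score" (0 to 1); they miss things now and then, are a little off and sometimes report something else, mostly with a low value. They report only what shows in the picture. A call takes as long as a camera call. They do not tell look-alikes from the thing itself.
- nets.spot_in(name, camera): "pixel" ([column, row] in pixels, amid what is visible of it).
- nets.trace(name, camera): "pixels" (384x512 bool, what is visible of it) and "pixel" ([column, row] in pixels, amid what is visible of it).
- nets.place_of(name, camera): "pixel" ([column, row] in pixels: a listed point, or the origin of a listed thing).
The state is a dict: "time": time; "joint_positions": joint angles; "joint_vel": joint speeds; "joint_efforts": joint torques, N m; "ee_pos": TCP position; "tcp_rot": TCP orientation; "wrist_force": force on the tool from outside, world axes, zero at the start; "ft_torque": the same for the moment, N m; "opening": finger opening in m.
Only numpy, scipy, OpenCV 4.12 (cv2) and the standard library are available. Lean on these libraries where they do the work, as an engineer would, in place of code of your own. Each camera call takes 0.05 s, during which the arm holds its last target.

TASK

Put the sealed standard cell from the rack into the photometer for its check reading: slide the flush cover of the sample compartment fully open with your fingertips, lower the cell upright right down into the cell well without dropping it, and then slide the cover fully shut over it again. The cover has no handle, so press on it just hard enough to carry it along: it is thin and must not be leant on. Leave the other things where they stand.

Things in the scene. Friction and masses are not known exactly. Their poses are not given: they have to be found in the camera images.
- photometer: Bench photometer, off-white box 315 mm deep (x), 240 mm wide (y), fixed. Origin under it; x to its rear, y left, z up. Flat deck 140 mm above the bench; sloping display panel in front (local x -165 to -105 mm). In the deck a window, local x -85 to +27 mm, 120 mm wide, holds the flush cover over the sample compartment, whose floor is 58 mm below the deck. Press nothing on it above 18 N.
- cover (a joint): Travel of the cover in m: 0 fully shut, 0.070 fully open, a stop at each end; starts 0 to 8 mm ajar. A grey plate 4 mm thick, no handle, only flat printed lines near the front. It opens along the photometer's +x, under the rear deck: its front edge is at local x = -85 mm + travel. Drag about 4.5 N: fingertips pressed on with 8 to 12 N carry it, below 7.5 N they may slip, above 18 N it is damaged.
- window (a point): Centre of the deck window, at deck height; axes as the photometer's. The cover fills the window but its height varies: shut, its top lies 1 to 7 mm below the deck, to be found by touch. Its rails dip to the rear, so it sinks several mm more on opening and rises again on shutting. It rests on springs that give about 0.11 mm per N for 2.2 mm and is solid below that.
- rear_edge (a point): Middle of the window's rear edge, at deck height (local x = +27 mm); axes as the photometer's. With the cover open, 42 mm of it stay uncovered in front of this edge, to press on for shutting it; the deck behind is solid.
- well (a point): Centre of the cell well's floor, 80 mm below the deck, at local x = -50 mm, y = 0; axes as the photometer's. The round well is 28 mm wide and 22 mm deep, with a 3 mm chamfer at its mouth in the compartment floor. With the cover open, the opening above is 70 mm (x) by 120 mm (y). The top of a cell in the well is 20 mm below the deck.
- cell: Sealed standard cell: milky white glass cylinder 25 mm in diameter, 42 mm high, with a black cap 26 mm in diameter and 18 mm high on it; 60 mm in all, about 55 g. Origin at the centre of its underside, z up along its axis. It stands upright in one hole of the rack.
- rack: White plastic rack, fixed, 100 x 100 x 26 mm, with four holes 28 mm wide and 16 mm deep, 50 mm apart; one holds the cell, the others are empty. Origin under its middle, z up. It stands left or right of the photometer.
- reagent_bottle: Amber glass bottle with a black cap, 60 mm in diameter, 125 mm high; origin under its middle. Stands on the other side of the photometer from the rack. To be left alone.
- beaker: Empty glass beaker, 70 mm wide at the rim, 95 mm high; origin under its middle. To be left alone.
- petri_dish: Shut pale, clear-plastic petri dish, 92 mm in diameter, 17 mm high; origin under its middle. To be left alone.
Mind the look-alikes: they are no part of the job. Leave any blue or turquoise look-alike of the cell alone.

How it is judged:
By the outcome, as a careful person would: the job done as asked, in the order asked, and still so for the second after the job is handed in, with the robot touching nothing.
It also fails if it takes over 72 s, if anything falls off the work surface, if the arm or the gripper's body presses on something with over 40 N, if the wrist force passes 120 N, or if a joint passes its speed limit or range.

## Working session

There is one attempt and no reset: what is moved stays moved. The work goes in short steps, Python scripts to look and compute and a tool call to move; the robot and the scene stay as the last step left them, time stands still between calls to the robot, and variables do not carry over. Pictures are saved under pics/ and viewed, and the job is handed in when it is done.

Besides the shell and the picture viewer there is one more tool, called after ">>>" by a JSON object that holds its "api" and its "payload", one argument or row to a line. arm_command: Moves the arm, as the interface text tells. Its arguments: {"type":"object","properties":{"targets":{"type":"string"},"claw":{"type":"number"},"grip_force":{"type":"number"}},"required":["targets"]}

```bash
mkdir -p pics; ls; python3 - <<'E'
from bench import read_state, imaging
import cv2,numpy as np
print(read_state())
for n in ["scene","side","wrist"]:
    im=imaging.read_camera(n); cv2.imwrite(f"pics/{n}0.png",im[:,:,::-1])
    p=imaging.camera_params(n); print(n,p)
E
```

```text
pics
{'time': 0.0, 'joint_positions': array([-1.14328822e+00,  3.79430745e-01,  1.73477328e+00, -1.30276112e-05,
        1.02849878e+00, -3.33034803e-02]), 'joint_vel': array([-9.00370096e-04, -2.26629297e-04,  4.33957824e-04, -3.20169247e-04,
       -1.41086154e-03, -6.03666465e-05]), 'joint_efforts': array([ 2.49850040e-03, -7.63721609e+01, -4.34370160e+01,  6.52099214e-02,
        4.24535258e-02, -3.54811493e-05]), 'ee_pos': array([ 0.31110519, -0.62664329,  0.22727645]), 'tcp_rot': array([-0.16110199, -0.68833926, -0.16187024,  0.68850072]), 'wrist_force': array([0.97585545, 0.7901281 , 0.70282721]), 'ft_torque': array([-0.0108047 ,  0.03119791, -0.05776267]), 'opening': 0.0913013784393614}
scene {'fx': 395.88840345917646, 'fy': 395.88840345917646, 'cx': 259.76453029895055, 'cy': 193.31071063544124, 'view': array([[ 0.49255173,  0.87027666, -0.00336445, -0.24245227],
       [-0.55061239,  0.31462005,  0.77320129,  0.2124972 ],
       [ 0.67395756, -0.37898913,  0.63415176, -1.37456547],
       [ 0.        ,  0.        ,  0.        ,  1.        ]])}
side {'fx': 470.0900530565965, 'fy': 470.0900530565965, 'cx': 256.8801708916423, 'cy': 198.71345702336103, 'view': array([[-0.77955451, -0.6262104 , -0.01246211,  0.39082906],
       [ 0.31750137, -0.41224446,  0.85395983, -0.24870701],
       [-0.53989596,  0.66175149,  0.52018968, -0.90012225],
       [ 0.        ,  0.        ,  0.        ,  1.        ]])}
wrist {'fx': 298.08341381344786, 'fy': 298.08341381344786, 'cx': 250.94386966937748, 'cy': 189.4143374660582, 'view': array([[ 4.44586904e-01, -8.95735598e-01,  4.72889851e-04,
        -6.99898795e-01],
       [ 8.56331955e-01,  4.24874430e-01, -2.93559706e-01,
         3.22943650e-02],
       [ 2.62750960e-01,  1.30917752e-01,  9.55940623e-01,
        -3.90505605e-01],
       [ 0.00000000e+00,  0.00000000e+00,  0.00000000e+00,
         1.00000000e+00]])}
```

View pics/scene0.png

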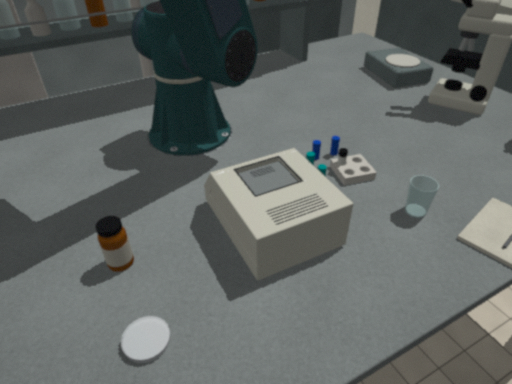

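View pics/side0.png

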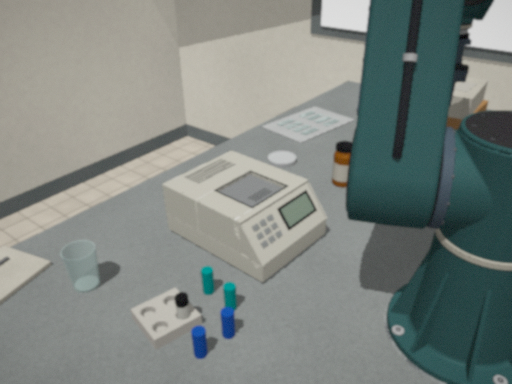

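View pics/wrist0.png

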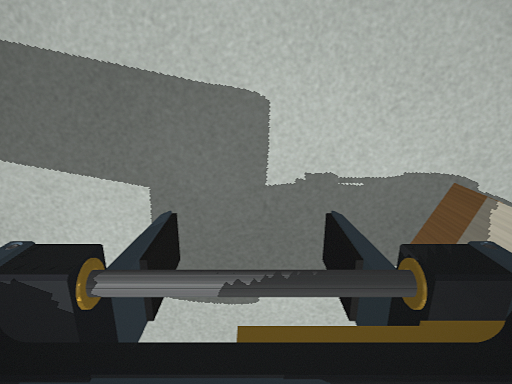

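The scene picture shows the photometer around (275,210), the rack at (352,168) and the black-capped white cell at (343,153). In the side picture the rack is at (166,315) and the cell at (182,305), with blue and turquoise look-alikes nearby at (200,341), (228,322), (230,295) and (207,280). Next I'll triangulate.

```bash
cat > h.py <<'E'
import numpy as np, cv2
from bench import read_state, imaging, workorder, nets
from scipy.spatial.transform import Rotation as R
def proj(p,P):
    c=p["view"]@np.append(P,1); return np.array([p["cx"]+p["fx"]*c[0]/-c[2], p["cy"]-p["fy"]*c[1]/-c[2]])
def ray(p,uv):
    V=p["view"];Rm=V[:3,:3];o=-Rm.T@V[:3,3]
    d=Rm.T@np.array([(uv[0]-p["cx"])/p["fx"],-(uv[1]-p["cy"])/p["fy"],-1]);return o,d/np.linalg.norm(d)
def atz(p,uv,z):
    o,d=ray(p,uv);return o+d*(z-o[2])/d[2]
def tri(rs):
    A=np.zeros((3,3));b=np.zeros(3)
    for o,d in rs:
        M=np.eye(3)-np.outer(d,d);A+=M;b+=M@o
    x=np.linalg.solve(A,b);return x,[np.linalg.norm((np.eye(3)-np.outer(d,d))@(x-o)) for o,d in rs]
def quat(q): return R.from_quat([q[1],q[2],q[3],q[0]])
E
python3 - <<'E'
from h import *
P={n:imaging.camera_params(n) for n in ["scene","side"]}
for name,z in [("photometer",0),("window",.14),("rear_edge",.14),("well",.06),("cell",.010),("rack",0),("reagent_bottle",0),("beaker",0),("petri_dish",0)]:
    rs=[]
    for c in P:
        L=nets.place_of(name,c)
        for l in L[:4 if name=="cell" else 1]:
            print(name,c,np.round(l["pixel"],1),round(l["score"],2),np.round(atz(P[c],l["pixel"],z),4))
        if L: rs.append(ray(P[c],L[0]["pixel"]))
    if len(rs)==2: print("   tri",np.round(tri(rs)[0],4),np.round(tri(rs)[1],4))
for c in P:
    im=imaging.read_camera(c)
    x,y=(300,125) if c=="scene" else (120,255)
    cv2.imwrite(f"pics/crop_{c}.png",cv2.resize(im[y:y+120,x:x+140,::-1],None,fx=5,fy=5,interpolation=cv2.INTER_CUBIC))
E
```

```text
photometer side [242.5 231. ] 0.65 [0.5399 0.0099 0.    ]
window scene [267.2 174.7] 0.6 [0.5084 0.0119 0.14  ]
window side [251.7 185.5] 0.97 [0.5106 0.005  0.14  ]
   tri [0.509  0.0095 0.142 ] [0.0018 0.0018]
rear_edge scene [280.5 187.1] 0.96 [0.5648 0.0143 0.14  ]
rear_edge side [231.3 183.5] 0.6 [0.5549 0.027  0.14  ]
   tri [0.5605 0.0188 0.1348] [0.0015 0.0015]
cell scene [317.5 181.2] 0.65 [0.4572 0.2109 0.01  ]
cell scene [342.  168.5] 0.64 [0.4428 0.3116 0.01  ]
cell scene [309.9 170. ] 0.54 [0.4013 0.2236 0.01  ]
cell scene [318.4 157.5] 0.5 [0.3601 0.2848 0.01  ]
cell side [229.3 309.1] 0.89 [0.3772 0.2423 0.01  ]
cell side [185.3 316.5] 0.79 [0.4318 0.3107 0.01  ]
cell side [213.7 291.6] 0.79 [0.4366 0.2244 0.01  ]
cell side [203.2 355.6] 0.65 [0.3372 0.3574 0.01  ]
   tri [ 0.4112  0.2293 -0.0242] [0.0154 0.0154]
rack scene [353.4 174.2] 0.92 [0.4723 0.3326 0.    ]
rack side [169.5 319.7] 0.9 [0.4581 0.3297 0.    ]
   tri [ 0.4654  0.3314 -0.0037] [0.0058 0.0058]
reagent_bottle scene [123.4 259. ] 0.94 [ 0.4646 -0.3517  0.    ]
reagent_bottle side [345.3 179.1] 0.87 [ 0.47   -0.3838  0.    ]
   tri [ 0.4638 -0.3571  0.0086] [0.0084 0.0084]
beaker scene [414.7 208.6] 0.92 [0.6744 0.3745 0.    ]
beaker side [ 86.4 282.5] 0.71 [0.6839 0.3672 0.    ]
   tri [0.6779 0.3696 0.0049] [0.0003 0.0003]
petri_dish scene [149.6 340.2] 0.65 [ 0.6969 -0.3614  0.    ]
petri_dish side [279.9 157.6] 0.73 [ 0.7113 -0.3815  0.    ]
   tri [ 0.7008 -0.3633  0.0092] [0.0025 0.0025]
```

```bash
python3 - <<'E'
from h import *
for c,(x,y,w,h) in {"scene":(195,140,165,145),"side":(155,140,180,150)}.items():
    im=imaging.read_camera(c)
    cv2.imwrite(f"pics/ph_{c}.png",cv2.resize(im[y:y+h,x:x+w,::-1],None,fx=4,fy=4,interpolation=cv2.INTER_CUBIC))
E
```

```text
(no output)
```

View pics/ph_scene.png

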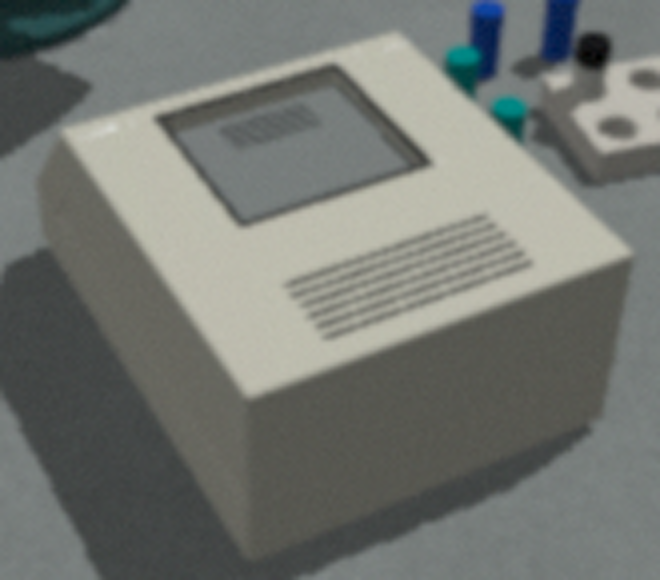

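View pics/ph_side.png

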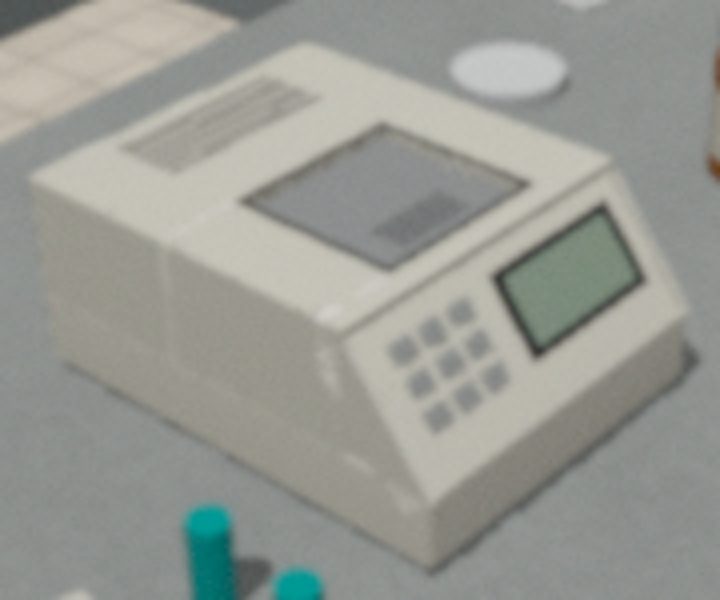

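View pics/crop_scene.png

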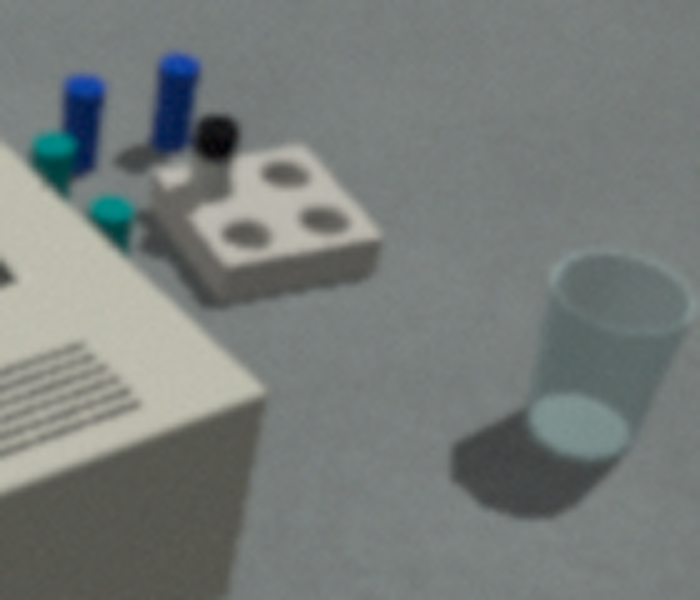

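View pics/crop_side.png

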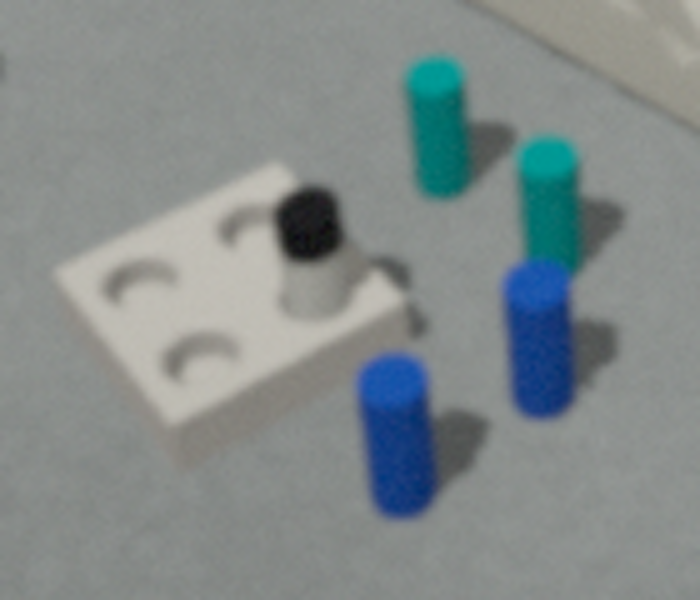

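```bash
python3 - <<'E'
from h import *
from scipy.optimize import least_squares
P={n:imaging.camera_params(n) for n in ["scene","side"]}
loc=dict(RR=(.15,-.12,.14),RL=(.15,.12,.14),FL=(-.105,.12,.14),FR=(-.105,-.12,.14),wFR=(-.085,-.06,.14),wFL=(-.085,.06,.14),wRL=(.027,.06,.14),wRR=(.027,-.06,.14),bFL=(-.165,.12,0),bRR=(.15,-.12,0))
ob=dict(scene=dict(RR=(248,398),RL=(632,253),FL=(397,33),FR=(65,130),wFR=(158,118),wFL=(337,66),wRL=(430,163),wRR=(243,225),bRR=(250,558)),
side=dict(RL=(33,180),RR=(308,42),FR=(610,160),FL=(340,335),wRL=(242,200),wRR=(385,125),wFR=(528,185),wFL=(390,270),bFL=(432,572)))
off=dict(scene=(195,140),side=(155,140))
def pt(v,l):
    c,s=np.cos(v[2]),np.sin(v[2]);return np.array([v[0]+c*l[0]-s*l[1],v[1]+s*l[0]+c*l[1],l[2]])
for cams in (["scene"],["side"],["scene","side"]):
    def res(v):
        return np.concatenate([proj(P[c],pt(v,loc[k]))-(np.array(off[c])+np.array(q)/4) for c in cams for k,q in ob[c].items()])
    r=least_squares(res,[.54,.01,.1],loss="soft_l1"); print(cams,np.round(r.x,4),np.round(res(r.x).reshape(-1,2),1).tolist())
v=r.x
for n,l in dict(window=(-.029,0,.14),rear=(.027,0,.14),well=(-.05,0,.06)).items(): print(n,np.round(pt(v,l),4))
print("cap",tri([ray(P["scene"],(343.4,151.4)),ray(P["side"],(181.2,296))]),atz(P["scene"],(343.4,151.4),.07),atz(P["side"],(181.2,296),.07))
s=read_state();Rm=quat(s["tcp_rot"]).as_matrix();print(Rm.round(3))
# wrist cam in tool frame
w=imaging.camera_params("wrist");V=w["view"];o=-V[:3,:3].T@V[:3,3]
print("cam in tool",Rm.T@(o-s["ee_pos"]), (Rm.T@V[:3,:3].T).round(3))
E
```

```text
['scene'] [ 0.5388  0.012  -0.0429] [[-0.2, 0.2], [1.9, 0.0], [0.5, -1.3], [-1.8, -0.7], [1.0, -0.1], [-0.7, 0.2], [-0.7, -0.2], [0.3, -0.8], [-0.1, 4.7]]
['side'] [ 0.531   0.0144 -0.0437] [[-1.7, -1.5], [-0.1, -0.6], [1.4, -0.6], [0.3, -1.0], [0.6, 0.6], [-0.3, 0.5], [-0.2, 0.0], [-0.0, -0.1], [-0.2, 4.0]]
['scene', 'side'] [ 0.5347  0.0127 -0.039 ] [[-0.5, -1.2], [1.0, -1.3], [-0.4, -2.1], [-2.3, -1.6], [0.4, -1.0], [-1.5, -0.7], [-1.5, -1.3], [-0.2, -1.9], [-0.5, 3.3], [-2.3, -2.1], [-1.1, -1.2], [0.5, -1.5], [-0.1, -2.0], [0.0, -0.1], [-1.1, -0.2], [-1.1, -0.8], [-0.6, -1.0], [-0.6, 2.8]]
window [0.5057 0.0138 0.14  ]
rear [0.5617 0.0116 0.14  ]
well [0.4847 0.0146 0.06  ]
cap (array([0.43365364, 0.3139271 , 0.06514093]), [np.float64(0.0009092612408516857), np.float64(0.0009092612408515346)]) [0.43971454 0.30942596 0.07      ] [0.42881514 0.31660754 0.07      ]
[[-0.     0.445 -0.896]
 [-0.    -0.896 -0.445]
 [-1.     0.     0.   ]]
cam in tool [-1.55662507e-01 -1.21959373e-04 -8.37108707e-02] [[-0.001  0.294 -0.956]
 [ 1.     0.    -0.001]
 [ 0.    -0.956 -0.294]]
```

```bash
cat >> h.py <<'E'
def plan(target,yaw,start=None,syaw=None,n=None):
    """rows to move from measured pose to target (TCP) with tool down, tool-y heading yaw"""
    s=read_state();p=np.array(s["ee_pos"] if start is None else start,float)
    Rm=quat(s["tcp_rot"]).as_matrix()
    a=np.arctan2(Rm[1,1],Rm[0,1]) if syaw is None else syaw
    da=(yaw-a+np.pi)%(2*np.pi)-np.pi
    target=np.array(target,float)
    def M(a): return np.array([[0,np.cos(a),np.sin(a)],[0,np.sin(a),-np.cos(a)],[-1,0,0]])
    if n is None: n=int(np.ceil(max(np.linalg.norm(target-p)/.0245,abs(np.degrees(da))/5.9,1)))
    rows=[]
    for i in range(n):
        goal=p+(target-p)/(n-i)
        ad=a+da/(n-i); 
        t=np.round(M(a).T@(goal-p)/.025,2); r=round(-np.degrees(da/(n-i))/6,2)
        rows.append("%g %g %g %g 0 0"%(t[0],t[1],t[2],r))
        p=p+M(a)@t*.025; st=-np.radians(r*6); a+=st; da-=st
    for i in range(0,n,8): print("; ".join(rows[i:i+8]))
    print("end",p.round(4),round(a,4))
def stat():
    s=read_state();Rm=quat(s["tcp_rot"]).as_matrix()
    print("t",round(s["time"],2),s["ee_pos"].round(4),"tilt",np.round(Rm[:,0],4),"yawy",round(np.arctan2(Rm[1,1],Rm[0,1]),4),"F",np.round(s["wrist_force"],2),"open",round(s["opening"],4))
E
python3 -c "
from h import *
plan([.50,.012,.30],-.042)"
```

```text
-0.1 -0.7 -0.65 -0.36 0 0; -0.1 -0.67 -0.67 -0.36 0 0; -0.1 -0.65 -0.7 -0.36 0 0; -0.1 -0.62 -0.72 -0.36 0 0; -0.1 -0.59 -0.74 -0.36 0 0; -0.1 -0.56 -0.77 -0.37 0 0; -0.1 -0.53 -0.79 -0.36 0 0; -0.1 -0.5 -0.81 -0.37 0 0
-0.1 -0.47 -0.83 -0.36 0 0; -0.1 -0.44 -0.84 -0.37 0 0; -0.1 -0.41 -0.86 -0.36 0 0; -0.1 -0.38 -0.87 -0.37 0 0; -0.11 -0.34 -0.89 -0.36 0 0; -0.1 -0.31 -0.9 -0.37 0 0; -0.11 -0.27 -0.91 -0.36 0 0; -0.1 -0.24 -0.92 -0.37 0 0
-0.11 -0.2 -0.93 -0.36 0 0; -0.1 -0.17 -0.94 -0.37 0 0; -0.11 -0.13 -0.94 -0.36 0 0; -0.1 -0.09 -0.95 -0.37 0 0; -0.11 -0.06 -0.95 -0.36 0 0; -0.1 -0.02 -0.95 -0.37 0 0; -0.11 0.01 -0.95 -0.36 0 0; -0.1 0.05 -0.95 -0.37 0 0
-0.11 0.09 -0.95 -0.36 0 0; -0.1 0.12 -0.95 -0.37 0 0; -0.11 0.16 -0.94 -0.36 0 0; -0.1 0.2 -0.93 -0.37 0 0
end [0.4999 0.0119 0.2999] -0.0418
```

>>> {"api": "arm_command", "payload": {
  "targets": "-0.1 -0.7 -0.65 -0.36 0 0; -0.1 -0.67 -0.67 -0.36 0 0; -0.1 -0.65 -0.7 -0.36 0 0; -0.1 -0.62 -0.72 -0.36 0 0; -0.1 -0.59 -0.74 -0.36 0 0; -0.1 -0.56 -0.77 -0.37 0 0; -0.1 -0.53 -0.79 -0.36 0 0; -0.1 -0.5 -0.81 -0.37 0 0",
  "claw": -1
}}

```text
time: 2.25
ee_pos: [0.3659, -0.4431, 0.2481]
tcp_rot: [0.265, 0.656, 0.265, -0.656]
wrist_force: [0.2, -0.2, -0.0]
opening: 0.0138
```

>>> {"api": "arm_command", "payload": {
  "targets": "-0.1 -0.47 -0.83 -0.36 0 0; -0.1 -0.44 -0.84 -0.37 0 0; -0.1 -0.41 -0.86 -0.36 0 0; -0.1 -0.38 -0.87 -0.37 0 0; -0.11 -0.34 -0.89 -0.36 0 0; -0.1 -0.31 -0.9 -0.37 0 0; -0.11 -0.27 -0.91 -0.36 0 0; -0.1 -0.24 -0.92 -0.37 0 0"
}}

```text
time: 3.25
ee_pos: [0.4193, -0.2607, 0.2686]
tcp_rot: [0.361, 0.608, 0.361, -0.608]
wrist_force: [-0.3, -0.6, 0.4]
opening: 0.0003
```

>>> {"api": "arm_command", "payload": {
  "targets": "-0.11 -0.2 -0.93 -0.36 0 0; -0.1 -0.17 -0.94 -0.37 0 0; -0.11 -0.13 -0.94 -0.36 0 0; -0.1 -0.09 -0.95 -0.37 0 0; -0.11 -0.06 -0.95 -0.36 0 0; -0.1 -0.02 -0.95 -0.37 0 0; -0.11 0.01 -0.95 -0.36 0 0; -0.1 0.05 -0.95 -0.37 0 0"
}}

```text
time: 4.25
ee_pos: [0.4728, -0.0781, 0.2896]
tcp_rot: [0.45, 0.546, 0.45, -0.546]
wrist_force: [-0.5, 0.8, -0.7]
opening: 0.0003
```

>>> {"api": "arm_command", "payload": {
  "targets": "-0.11 0.09 -0.95 -0.36 0 0; -0.1 0.12 -0.95 -0.37 0 0; -0.11 0.16 -0.94 -0.36 0 0; -0.1 0.2 -0.93 -0.37 0 0; 0 0 0 0 0 0; 0 0 0 0 0 0"
}}

```text
time: 5.0
ee_pos: [0.4996, 0.0119, 0.2998]
tcp_rot: [-0.489, -0.51, -0.49, 0.51]
wrist_force: [-0.1, 0.6, -0.4]
opening: 0.0002
```

```bash
python3 - <<'E'
from h import *
stat()
w=imaging.camera_params("wrist")
im=imaging.read_camera("wrist"); np.save("w1.npy",w["view"]); cv2.imwrite("pics/wrist1.png",im[:,:,::-1]); cv2.imwrite("pics/wrist1b.png",cv2.resize(im[60:300,110:400,::-1],None,fx=2.5,fy=2.5,interpolation=cv2.INTER_CUBIC))
for n in ["window","rear_edge","well"]:
    for l in nets.place_of(n,"wrist")[:1]: print(n,l["pixel"],l["score"],atz(w,l["pixel"],.06 if n=="well" else .14))
E
```

```text
t 5.0 [0.4996 0.0119 0.2998] tilt [-2.e-04 -1.e-04 -1.e+00] yawy -0.0416 F [-0.1   0.65 -0.35] open 0.0002
window [255.1, 175.5] 0.71 [0.50442552 0.01404786 0.14      ]
rear_edge [311.0, 177.7] 0.7 [0.56543671 0.00902338 0.14      ]
```

View pics/wrist1b.png

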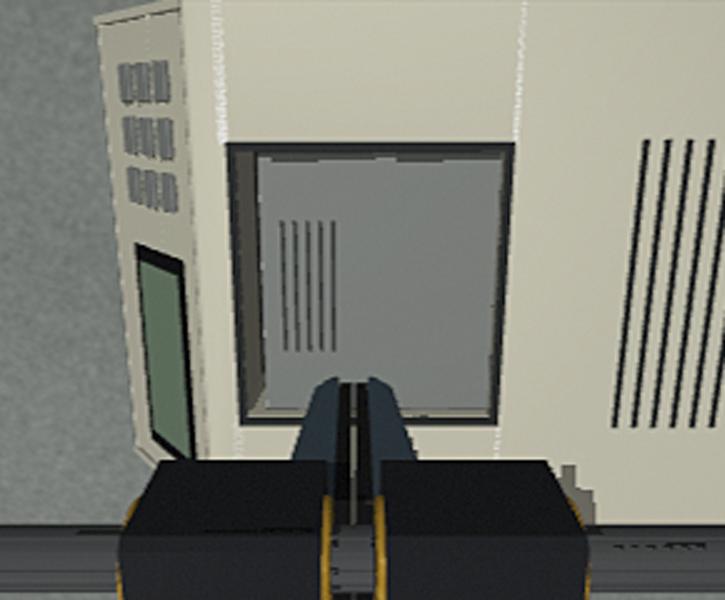

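```bash
python3 - <<'E'
from h import *
w=imaging.camera_params("wrist"); w["view"]=np.load("w1.npy")
f=lambda u,v,z:atz(w,(110+u/2.5,60+v/2.5),z)
o=[f(228,143,.14),f(515,143,.14),f(497,425,.14),f(242,425,.14)]
i=[f(240,152,.14),f(503,152,.14),f(490,415,.14),f(248,415,.14)]
for q in (o,i):
    print(np.round(q,4).tolist(),[round(np.linalg.norm(q[k]-q[(k+1)%4]),4) for k in range(4)])
    c=np.mean(q,0); d=(q[1]+q[2]-q[0]-q[3])/2; print("centre",c.round(4),"yaw",np.arctan2(d[1],d[0]))
for z in(.133,.138): print("cover front",z,f(258,160,z).round(4),f(265,400,z).round(4))
# camera position + other points: fold line of deck/panel, vents
print("fold",f(182,10,.14),f(204,420,.14))
E
```

```text
[[0.4513, 0.0783, 0.14], [0.5695, 0.0734, 0.14], [0.564, -0.0535, 0.14], [0.4462, -0.0486, 0.14]] [np.float64(0.1183), np.float64(0.1269), np.float64(0.1179), np.float64(0.127)]
centre [0.5077 0.0124 0.14  ] yaw -0.04159818790392677
[[0.4559, 0.0745, 0.14], [0.5646, 0.0699, 0.14], [0.5607, -0.0483, 0.14], [0.4494, -0.0437, 0.14]] [np.float64(0.1088), np.float64(0.1183), np.float64(0.1114), np.float64(0.1183)]
centre [0.5076 0.0131 0.14  ] yaw -0.04159804883704608
cover front 0.133 [0.4622 0.0704 0.133 ] [ 0.4568 -0.0395  0.133 ]
cover front 0.138 [0.4628 0.0708 0.138 ] [ 0.4575 -0.0374  0.138 ]
fold [0.43784086 0.12968159 0.14      ] [ 0.42889561 -0.04532908  0.14      ]
```

View pics/wrist1.png

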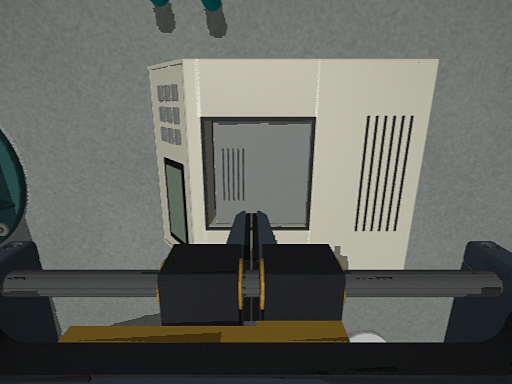

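```bash
python3 -c "
from h import *
plan([.4807,.0139,.160],-.0416)"
```

```text
0.93 -0.13 -0.01 -0 0 0; 0.93 -0.13 -0.01 -0 0 0; 0.93 -0.13 -0.01 -0 0 0; 0.94 -0.13 -0.01 -0 0 0; 0.93 -0.12 -0.01 -0.01 0 0; 0.94 -0.13 -0.02 -0 0 0
end [0.4806 0.014  0.1599] -0.0417
```

>>> {"api": "arm_command", "payload": {
  "targets": "0.93 -0.13 -0.01 0 0 0; 0.93 -0.13 -0.01 0 0 0; 0.93 -0.13 -0.01 0 0 0; 0.94 -0.13 -0.01 0 0 0; 0.93 -0.12 -0.01 0 0 0; 0.94 -0.13 -0.02 0 0 0; 0 0 0 0 0 0"
}}

```text
time: 6.08
ee_pos: [0.4796, 0.0142, 0.1588]
tcp_rot: [-0.489, -0.51, -0.49, 0.511]
wrist_force: [-0.3, -0.1, 0.0]
opening: 0.0006
```

>>> {"api": "arm_command", "payload": {
  "targets": "0.1 0 0 0 0 0; 0.08 0 0 0 0 0; 0 0 0 0 0 0"
}}

```text
time: 6.45
ee_pos: [0.4811, 0.0144, 0.1558]
tcp_rot: [0.49, 0.511, 0.489, -0.51]
wrist_force: [0.4, -0.1, 0.8]
opening: 0.0003
```

>>> {"api": "arm_command", "payload": {
  "targets": "0.04 0 0 0 0 0; 0 0 0 0 0 0"
}}

```text
time: 6.7
ee_pos: [0.4809, 0.0145, 0.1545]
tcp_rot: [0.489, 0.51, 0.489, -0.51]
wrist_force: [-0.0, -0.2, -0.4]
opening: 0.0004
```

>>> {"api": "arm_command", "payload": {
  "targets": "0.04 0 0 0 0 0; 0 0 0 0 0 0"
}}

```text
time: 6.95
ee_pos: [0.4807, 0.0145, 0.1534]
tcp_rot: [-0.489, -0.51, -0.489, 0.51]
wrist_force: [-0.2, 0.2, 0.5]
opening: 0.0003
```

>>> {"api": "arm_command", "payload": {
  "targets": "0.04 0 0 0 0 0; 0 0 0 0 0 0"
}}

```text
time: 7.2
ee_pos: [0.4807, 0.0145, 0.1523]
tcp_rot: [-0.489, -0.51, -0.489, 0.51]
wrist_force: [0.3, 0.2, 0.3]
opening: 0.0004
```

```bash
python3 -c "
from h import *
stat()"
```

```text
t 7.2 [0.4807 0.0145 0.1523] tilt [-2.e-04 -0.e+00 -1.e+00] yawy -0.0418 F [0.26 0.25 0.32] open 0.0004
```

>>> {"api": "arm_command", "payload": {
  "targets": "0.04 0 0 0 0 0; 0 0 0 0 0 0"
}}

```text
time: 7.45
ee_pos: [0.4808, 0.0145, 0.1514]
tcp_rot: [-0.489, -0.51, -0.489, 0.51]
wrist_force: [-0.2, -0.9, -0.5]
opening: 0.0003
```

>>> {"api": "arm_command", "payload": {
  "targets": "0.04 0 0 0 0 0; 0 0 0 0 0 0"
}}

```text
time: 7.7
ee_pos: [0.4808, 0.0145, 0.1503]
tcp_rot: [-0.489, -0.51, -0.489, 0.51]
wrist_force: [-0.3, -0.3, -0.2]
opening: -0.0
```

>>> {"api": "arm_command", "payload": {
  "targets": "0.04 0 0 0 0 0; 0 0 0 0 0 0"
}}

```text
time: 7.95
ee_pos: [0.4808, 0.0145, 0.1494]
tcp_rot: [-0.489, -0.51, -0.489, 0.51]
wrist_force: [0.5, -0.0, -0.3]
opening: 0.0007
```

>>> {"api": "arm_command", "payload": {
  "targets": "0.03 0 0 0 0 0; 0 0 0 0 0 0"
}}

```text
time: 8.2
ee_pos: [0.4808, 0.0145, 0.1486]
tcp_rot: [-0.489, -0.51, -0.489, 0.51]
wrist_force: [0.1, 0.1, 1.2]
opening: 0.0003
```

>>> {"api": "arm_command", "payload": {
  "targets": "0.03 0 0 0 0 0; 0 0 0 0 0 0"
}}

```text
time: 8.45
ee_pos: [0.4808, 0.0145, 0.1479]
tcp_rot: [-0.489, -0.51, -0.489, 0.51]
wrist_force: [-0.1, -0.2, 0.6]
opening: 0.0008
```

>>> {"api": "arm_command", "payload": {
  "targets": "0.03 0 0 0 0 0; 0 0 0 0 0 0"
}}

```text
time: 8.7
ee_pos: [0.4808, 0.0145, 0.1471]
tcp_rot: [-0.489, -0.51, -0.489, 0.51]
wrist_force: [-0.1, 1.1, 0.4]
opening: 0.0004
```

>>> {"api": "arm_command", "payload": {
  "targets": "0.03 0 0 0 0 0; 0 0 0 0 0 0"
}}

```text
time: 8.95
ee_pos: [0.4808, 0.0145, 0.1465]
tcp_rot: [-0.489, -0.51, -0.489, 0.51]
wrist_force: [-0.5, 0.2, 2.5]
opening: -0.0
```

>>> {"api": "arm_command", "payload": {
  "targets": "0.02 0 0 0 0 0; 0 0 0 0 0 0"
}}

```text
time: 9.2
ee_pos: [0.4808, 0.0145, 0.146]
tcp_rot: [0.489, 0.51, 0.489, -0.51]
wrist_force: [-1.6, 1.0, 5.2]
opening: 0.0006
```

>>> {"api": "arm_command", "payload": {
  "targets": "0.03 0 0 0 0 0; 0 0 0 0 0 0"
}}

```text
time: 9.45
ee_pos: [0.4809, 0.0145, 0.1453]
tcp_rot: [0.489, 0.51, 0.489, -0.51]
wrist_force: [-1.2, -0.4, 7.6]
opening: 0.0004
```

>>> {"api": "arm_command", "payload": {
  "targets": "0.02 0 0 0 0 0; 0.01 0.16 0 0 0 0; 0 0 0 0 0 0"
}}

```text
time: 9.82
ee_pos: [0.4852, 0.0143, 0.1447]
tcp_rot: [0.49, 0.51, 0.489, -0.51]
wrist_force: [-1.9, 0.1, 8.7]
opening: 0.0003
```

>>> {"api": "arm_command", "payload": {
  "targets": "0.02 0.2 0 0 0 0; 0.015 0.2 0 0 0 0"
}}

```text
time: 10.07
ee_pos: [0.4949, 0.0139, 0.1438]
tcp_rot: [-0.489, -0.51, -0.489, 0.51]
wrist_force: [-4.3, -0.4, 10.2]
opening: 0.0005
```

>>> {"api": "arm_command", "payload": {
  "targets": "0.015 0.2 0 0 0 0; 0.015 0.2 0 0 0 0"
}}

```text
time: 10.32
ee_pos: [0.5049, 0.0135, 0.143]
tcp_rot: [-0.489, -0.51, -0.489, 0.51]
wrist_force: [-4.2, 0.3, 9.3]
opening: 0.0005
```

>>> {"api": "arm_command", "payload": {
  "targets": "0.018 0.2 0 0 0 0; 0.018 0.2 0 0 0 0"
}}

```text
time: 10.58
ee_pos: [0.515, 0.013, 0.1422]
tcp_rot: [-0.489, -0.51, -0.489, 0.51]
wrist_force: [-3.3, 0.3, 10.4]
opening: 0.0005
```

>>> {"api": "arm_command", "payload": {
  "targets": "0.016 0.2 0 0 0 0; 0.016 0.2 0 0 0 0"
}}

```text
time: 10.82
ee_pos: [0.525, 0.0126, 0.1414]
tcp_rot: [-0.489, -0.51, -0.489, 0.51]
wrist_force: [-4.2, 0.7, 10.5]
opening: 0.0006
```

>>> {"api": "arm_command", "payload": {
  "targets": "0.016 0.2 0 0 0 0; 0.016 0.2 0 0 0 0"
}}

```text
time: 11.08
ee_pos: [0.535, 0.0122, 0.1407]
tcp_rot: [0.489, 0.51, 0.489, -0.51]
wrist_force: [-4.4, -0.2, 11.0]
opening: 0.0006
```

>>> {"api": "arm_command", "payload": {
  "targets": "0.012 0.15 0 0 0 0; 0.012 0.15 0 0 0 0"
}}

```text
time: 11.32
ee_pos: [0.5425, 0.0119, 0.1401]
tcp_rot: [0.489, 0.51, 0.489, -0.51]
wrist_force: [-4.3, 0.4, 10.9]
opening: 0.0006
```

>>> {"api": "arm_command", "payload": {
  "targets": "0.005 0.08 0 0 0 0; 0.005 0.08 0 0 0 0"
}}

```text
time: 11.58
ee_pos: [0.5454, 0.0118, 0.1395]
tcp_rot: [-0.489, -0.51, -0.49, 0.511]
wrist_force: [-10.6, 0.5, 13.8]
opening: 0.0005
```

>>> {"api": "arm_command", "payload": {
  "targets": "-0.1 -0.04 0 0 0 0; -0.6 0 0 0 0 0; -0.9 0 0 0 0 0; -0.9 -0.3 0 0 0 0; -0.9 -0.5 0 0 0 0; -0.9 -0.5 0 0 0 0; -0.9 -0.4 0 0 0 0; 0 0 0 0 0 0"
}}

```text
time: 12.58
ee_pos: [0.5033, 0.0136, 0.2715]
tcp_rot: [0.49, 0.511, 0.489, -0.509]
wrist_force: [-0.6, -0.2, -0.4]
opening: 0.0003
```

```bash
python3 - <<'E'
from h import *
stat()
w=imaging.camera_params("wrist")
im=imaging.read_camera("wrist"); np.save("w2.npy",w["view"]); cv2.imwrite("pics/wrist2b.png",cv2.resize(im[60:300,110:400,::-1],None,fx=2.5,fy=2.5,interpolation=cv2.INTER_CUBIC))
for n in ["window","rear_edge","well"]:
    for l in nets.place_of(n,"wrist")[:1]: print(n,l["pixel"],l["score"],atz(w,l["pixel"],.06 if n=="well" else .14))
E
```

```text
t 12.57 [0.5033 0.0136 0.2715] tilt [ 0.0035 -0.     -1.    ] yawy -0.0419 F [-0.58 -0.16 -0.44] open 0.0003
window [251.7, 188.5] 0.6 [0.50459916 0.00965857 0.14      ]
rear_edge [314.5, 185.0] 0.81 [0.56775333 0.01062488 0.14      ]
well [232.2, 168.8] 0.7 [0.48054181 0.01232085 0.06      ]
```

View pics/wrist2b.png

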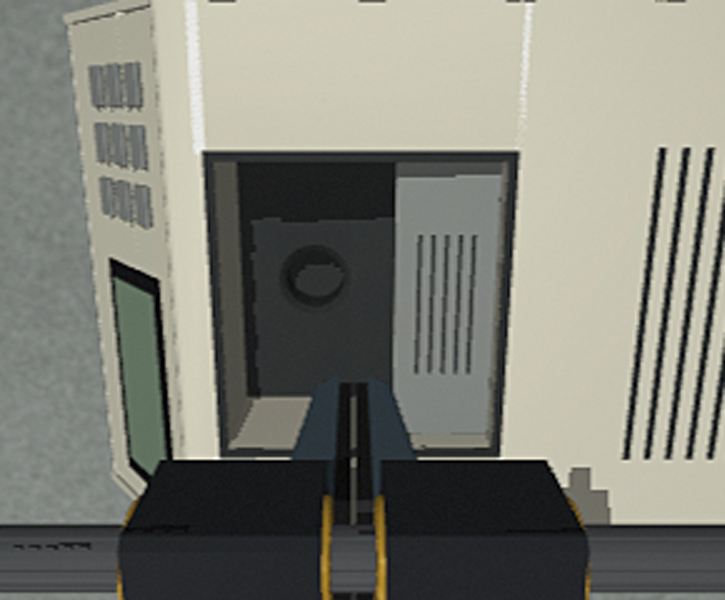

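```bash
python3 - <<'E'
from h import *
w=imaging.camera_params("wrist"); w["view"]=np.load("w2.npy")
f=lambda u,v,z:atz(w,(110+u/2.5,60+v/2.5),z).round(4)
print("well",f(314,277.5,.082),f(280,277.5,.082),f(348,277.5,.082),f(314,243,.082),f(314,312,.082))
o=[f(204,152,.14),f(519,152,.14),f(498,455,.14),f(221,455,.14)];i=[f(214,161,.14),f(508,161,.14),f(490,445,.14),f(229,445,.14)]
for q in(o,i):
    d=(q[1]+q[2]-q[0]-q[3])/2;print(np.mean(q,0),np.arctan2(d[1],d[0]),np.linalg.norm(d))
print("front edge",f(395,300,.127))
E
```

```text
well [0.486  0.0146 0.082 ] [0.4698 0.0152 0.082 ] [0.5021 0.0139 0.082 ] [0.4869 0.0311 0.082 ] [ 0.485  -0.0025  0.082 ]
[0.507275 0.01305  0.14    ] -0.04310225236108571 0.11835992776273561
[0.5072   0.013725 0.14    ] -0.042843802267516835 0.11090176959814486
front edge [0.5219 0.0142 0.127 ]
```

```bash
python3 -c "
from h import *
plan([.434,.313,.24],1.529)"
```

```text
0.07 -0.2 -0.74 -0.94 0 0; 0.07 -0.13 -0.76 -0.94 0 0; 0.07 -0.05 -0.77 -0.94 0 0; 0.07 0.02 -0.77 -0.94 0 0; 0.07 0.1 -0.76 -0.94 0 0; 0.07 0.17 -0.75 -0.94 0 0; 0.07 0.24 -0.73 -0.94 0 0; 0.07 0.31 -0.7 -0.94 0 0
0.07 0.38 -0.67 -0.94 0 0; 0.07 0.45 -0.62 -0.93 0 0; 0.08 0.5 -0.58 -0.94 0 0; 0.07 0.56 -0.53 -0.93 0 0; 0.08 0.61 -0.47 -0.94 0 0; 0.07 0.65 -0.41 -0.93 0 0; 0.08 0.68 -0.34 -0.94 0 0; 0.07 0.72 -0.27 -0.93 0 0
end [0.434 0.313 0.24 ] 1.5289
```

>>> {"api": "arm_command", "payload": {
  "targets": "0.07 -0.2 -0.74 -0.94 0 0; 0.07 -0.13 -0.76 -0.94 0 0; 0.07 -0.05 -0.77 -0.94 0 0; 0.07 0.02 -0.77 -0.94 0 0; 0.07 0.1 -0.76 -0.94 0 0; 0.07 0.17 -0.75 -0.94 0 0; 0.07 0.24 -0.73 -0.94 0 0; 0.07 0.31 -0.7 -0.94 0 0",
  "claw": 0.1
}}

```text
time: 13.78
ee_pos: [0.4681, 0.1639, 0.2545]
tcp_rot: [0.648, 0.282, 0.649, -0.283]
wrist_force: [-0.2, -0.0, -0.1]
opening: 0.0505
```

>>> {"api": "arm_command", "payload": {
  "targets": "0.07 0.38 -0.67 -0.94 0 0; 0.07 0.45 -0.62 -0.93 0 0; 0.08 0.5 -0.58 -0.94 0 0; 0.07 0.56 -0.53 -0.93 0 0; 0.08 0.61 -0.47 -0.94 0 0; 0.07 0.65 -0.41 -0.93 0 0; 0.08 0.68 -0.34 -0.94 0 0; 0.07 0.72 -0.27 -0.93 0 0"
}}

```text
time: 14.78
ee_pos: [0.4339, 0.3136, 0.2397]
tcp_rot: [0.707, 0.013, 0.707, -0.014]
wrist_force: [-0.5, -0.8, -0.1]
opening: 0.0503
```

>>> {"api": "arm_command", "payload": {
  "targets": "0 0 0 0 0 0; 0 0 0 0 0 0"
}}

```text
time: 15.02
ee_pos: [0.4341, 0.3126, 0.2402]
tcp_rot: [0.707, 0.015, 0.707, -0.016]
wrist_force: [-0.0, -0.4, 0.3]
opening: 0.0502
```

```bash
python3 - <<'E'
from h import *
stat()
w=imaging.camera_params("wrist")
im=imaging.read_camera("wrist"); np.save("w3.npy",w["view"]); cv2.imwrite("pics/wrist3b.png",cv2.resize(im[60:300,110:400,::-1],None,fx=2.5,fy=2.5,interpolation=cv2.INTER_CUBIC))
for l in nets.place_of("cell","wrist")[:5]: print(l["pixel"],(np.array(l["pixel"])-[110,60])*2.5,l["score"],atz(w,l["pixel"],.01))
for l in nets.place_of("rack","wrist")[:1]: print("rack",l["pixel"],l["score"],atz(w,l["pixel"],.0))
E
```

```text
t 15.03 [0.4341 0.3126 0.2402] tilt [-8.e-04 -6.e-04 -1.e+00] yawy 1.5271 F [-0.02 -0.45  0.33] open 0.0502
[251.9, 155.5] [354.75 238.75] 0.82 [0.42272118 0.31390133 0.01      ]
[277.1, 94.9] [417.75  87.25] 0.79 [0.34857992 0.34820309 0.01      ]
[186.4, 127.8] [191.  169.5] 0.78 [0.38348213 0.23206716 0.01      ]
[229.4, 94.2] [298.5  85.5] 0.74 [0.34518103 0.28944403 0.01      ]
[187.7, 181.2] [194.25 303.  ] 0.73 [0.45382665 0.22627102 0.01      ]
rack [268.4, 182.6] 0.78 [0.46327812 0.33494353 0.        ]
```

View pics/wrist3b.png

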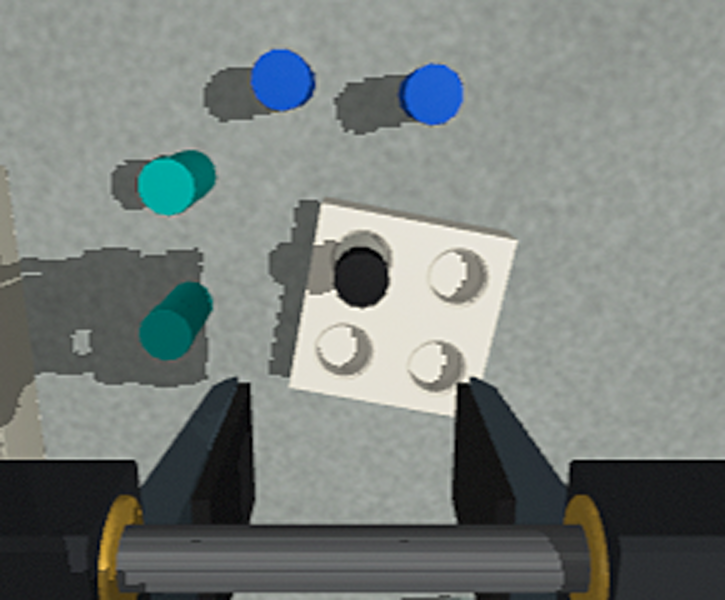

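The candidates in this crop are blue at (283,78) and (432,93), turquoise at (167,185) and (170,333), and the one black-capped white cylinder in the rack at (361,277). Only the last is white and stands in a rack hole, so it is the cell.

```bash
python3 - <<'E'
from h import *
w=imaging.camera_params("wrist"); w["view"]=np.load("w3.npy")
f=lambda u,v,z:atz(w,(110+u/2.5,60+v/2.5),z).round(4)
print("cap",f(361,277,.07),f(334,277,.07),f(389,277,.07),f(361,247,.07),f(361,306,.07))
hs=[f(462,276,.026),f(343,350,.026),f(436,366,.026)]
print("holes",hs, "4th", hs[0]+hs[1]-hs[2])
E
```

```text
cap [0.4291 0.3164 0.07  ] [0.4286 0.3043 0.07  ] [0.4296 0.3289 0.07  ] [0.4154 0.3169 0.07  ] [0.4426 0.3158 0.07  ]
holes [array([0.4413, 0.3677, 0.026 ]), array([0.4784, 0.3053, 0.026 ]), array([0.4895, 0.354 , 0.026 ])] 4th [0.4302 0.319  0.026 ]
```

```bash
python3 -c "
from h import *
plan([.4293,.3165,.10],1.529)
plan([.4293,.3165,.054],1.529,start=[.4293,.3165,.1],syaw=1.529,n=3)"
```

```text
0.94 0.03 -0.03 -0 0 0; 0.94 0.02 -0.04 -0 0 0; 0.94 0.03 -0.03 -0 0 0; 0.94 0.02 -0.04 -0.01 0 0; 0.93 0.03 -0.03 -0 0 0; 0.94 0.02 -0.04 -0.01 0 0
end [0.4292 0.3165 0.0999] 1.5294
0.61 0 0 -0 0 0; 0.62 0 0 -0 0 0; 0.61 0 0 -0 0 0
end [0.4293 0.3165 0.054 ] 1.529
```

>>> {"api": "arm_command", "payload": {
  "targets": "0.94 0.03 -0.03 0 0 0; 0.94 0.02 -0.04 0 0 0; 0.94 0.03 -0.03 0 0 0; 0.94 0.02 -0.04 0 0 0; 0.93 0.03 -0.03 0 0 0; 0.94 0.02 -0.04 -0.02 0 0; 0 0 0 0 0 0"
}}

```text
time: 16.05
ee_pos: [0.4284, 0.3162, 0.0988]
tcp_rot: [0.706, 0.014, 0.708, -0.015]
wrist_force: [-0.3, -0.1, 1.3]
opening: 0.0501
```

>>> {"api": "arm_command", "payload": {
  "targets": "0.61 0 0 0 0 0; 0.62 0 0 0 0 0; 0.4 0 0 0 0 0; 0.21 0 0 0 0 0; 0 0 0 0 0 0; 0 0 0 0 0 0"
}}

```text
time: 16.8
ee_pos: [0.4293, 0.3171, 0.0543]
tcp_rot: [0.707, 0.014, 0.707, -0.014]
wrist_force: [0.6, 0.1, 0.1]
opening: 0.0502
```

```bash
python3 - <<'E'
from h import *
stat()
w=imaging.camera_params("wrist"); print(proj(w,[.4293,.3165,.07]))
im=imaging.read_camera("wrist"); cv2.imwrite("pics/wrist4.png",cv2.resize(im[80:320,110:400,::-1],None,fx=2.5,fy=2.5,interpolation=cv2.INTER_CUBIC))
E
```

```text
t 16.8 [0.4293 0.3171 0.0543] tilt [ 4.e-04  3.e-04 -1.e+00] yawy 1.531 F [0.57 0.14 0.1 ] open 0.0502
[249.52698123 261.85914456]
```

View pics/wrist4.png

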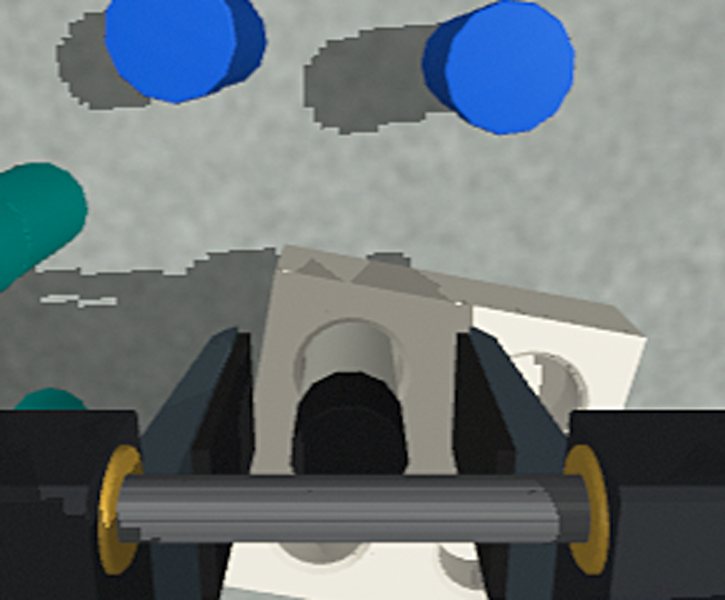

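The black cap sits between the pads at about (350,430), nearly centred. I'll grip it now.

>>> {"api": "arm_command", "payload": {
  "targets": "0 0 0 0 0 0; 0 0 0 0 0 0; 0 0 0 0 0 0; 0 0 0 0 0 0",
  "claw": -1,
  "grip_force": 15
}}

```text
time: 17.35
ee_pos: [0.4291, 0.317, 0.054]
tcp_rot: [0.707, 0.014, 0.707, -0.014]
wrist_force: [-0.3, 0.5, 0.3]
opening: 0.0245
```

>>> {"api": "arm_command", "payload": {
  "targets": "-0.3 0 0 0 0 0; -0.5 0 0 0 0 0; -0.7 0 0 0 0 0; -0.9 0 0 0 0 0; -0.9 0 0 0 0 0; 0 0 0 0 0 0; 0 0 0 0 0 0"
}}

```text
time: 18.23
ee_pos: [0.4289, 0.3169, 0.1365]
tcp_rot: [0.707, 0.014, 0.707, -0.014]
wrist_force: [-0.7, -0.2, -0.9]
opening: 0.0243
```

```bash
python3 - <<'E'
from h import *
stat()
w=imaging.camera_params("wrist")
im=imaging.read_camera("wrist"); cv2.imwrite("pics/wrist5.png",cv2.resize(im[80:320,110:400,::-1],None,fx=2.5,fy=2.5,interpolation=cv2.INTER_CUBIC))
im=imaging.read_camera("side"); cv2.imwrite("pics/side5.png",cv2.resize(im[200:360,100:300,::-1],None,fx=3.5,fy=3.5,interpolation=cv2.INTER_CUBIC))
E
```

```text
t 18.23 [0.4289 0.3169 0.1365] tilt [ 2.e-04  1.e-04 -1.e+00] yawy 1.5311 F [-0.75 -0.2  -0.9 ] open 0.0243
```

View pics/wrist5.png

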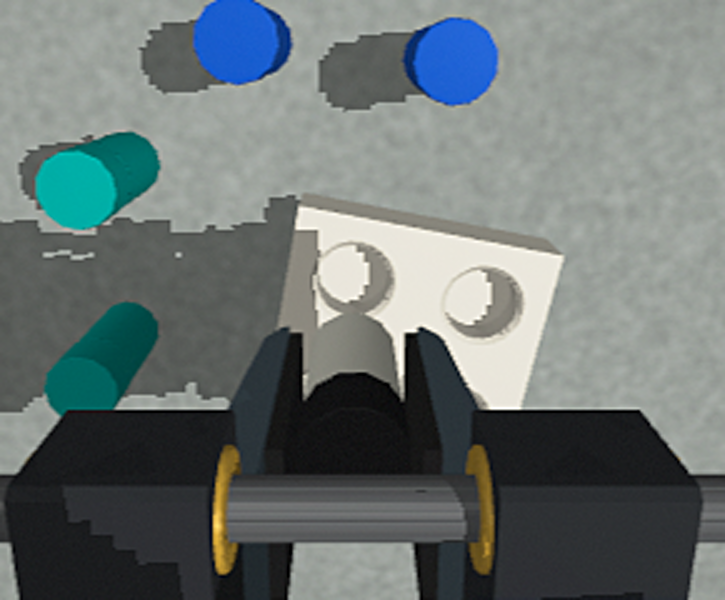

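View pics/side5.png

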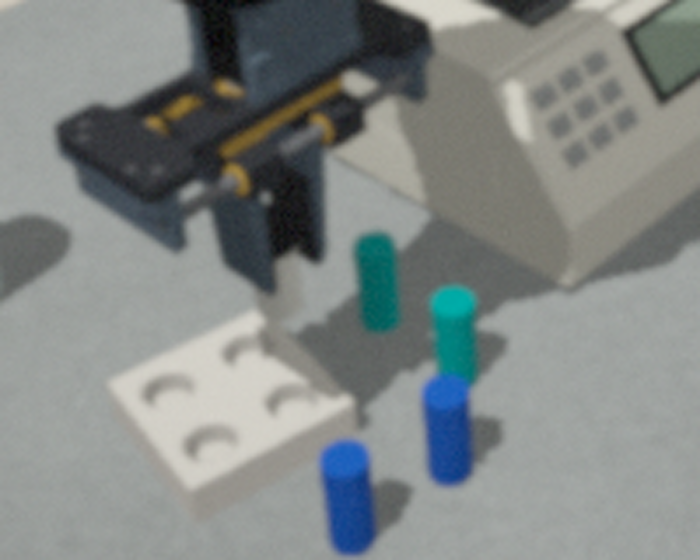

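```bash
python3 - <<'E'
from h import *
w=imaging.camera_params("wrist"); p=read_state()["ee_pos"]
f=lambda u,v,z:atz(w,(110+u/2.5,80+v/2.5),z).round(4)
zb=p[2]-.044
print(p.round(4),"bottom rim -x pt",f(352,313,zb),"cap bottom? cap top rim -x",f(352,372,zb+.042), "sides", f(309,370,zb),f(397,370,zb))
plan([.4863,.0142,.25],1.529)
E
```

```text
[0.4287 0.3167 0.1359] bottom rim -x pt [0.4186 0.317  0.0919] cap bottom? cap top rim -x [0.4177 0.3172 0.1339] sides [0.4357 0.3038 0.0919] [0.4367 0.3294 0.0919]
-0.33 -0.86 0.2 0 0 0; -0.33 -0.86 0.2 0 0 0; -0.33 -0.86 0.2 0 0 0; -0.32 -0.86 0.2 0 0 0; -0.33 -0.86 0.2 0 0 0; -0.32 -0.86 0.2 0 0 0; -0.33 -0.86 0.2 0 0 0; -0.32 -0.85 0.2 0 0 0
-0.33 -0.86 0.2 0 0 0; -0.32 -0.85 0.2 0 0 0; -0.33 -0.86 0.2 0 0 0; -0.32 -0.85 0.19 0.01 0 0; -0.33 -0.86 0.2 0 0 0; -0.32 -0.85 0.2 0.01 0 0
end [0.4864 0.0142 0.2499] 1.5289
```

```bash
python3 - <<'E'
from h import *
p=read_state()["ee_pos"]
plan([.4851,.0140,.24],1.529,start=p+[0,0,.06])
E
```

```text
-0.14 -0.92 0.21 0 0 0; -0.14 -0.92 0.21 0 0 0; -0.13 -0.92 0.21 0 0 0; -0.14 -0.93 0.21 0 0 0; -0.13 -0.92 0.21 0 0 0; -0.14 -0.93 0.21 0 0 0; -0.13 -0.92 0.21 0 0 0; -0.14 -0.93 0.21 0 0 0
-0.13 -0.92 0.21 0 0 0; -0.14 -0.93 0.21 0 0 0; -0.13 -0.92 0.21 0.01 0 0; -0.14 -0.93 0.21 0 0 0; -0.13 -0.92 0.22 0.01 0 0
end [0.4852 0.014  0.2399] 1.5289
```

>>> {"api": "arm_command", "payload": {
  "targets": "-0.6 0 0 0 0 0; -0.9 0 0 0 0 0; -0.9 0 0 0 0 0; -0.14 -0.92 0.21 0 0 0; -0.14 -0.92 0.21 0 0 0; -0.13 -0.92 0.21 0 0 0; -0.14 -0.93 0.21 0 0 0; -0.13 -0.92 0.21 0 0 0"
}}

```text
time: 19.32
ee_pos: [0.4508, 0.2001, 0.2142]
tcp_rot: [0.707, 0.014, 0.707, -0.014]
wrist_force: [0.4, 0.5, -0.8]
opening: 0.0244
```

>>> {"api": "arm_command", "payload": {
  "targets": "-0.14 -0.93 0.21 0 0 0; -0.13 -0.92 0.21 0 0 0; -0.14 -0.93 0.21 0 0 0; -0.13 -0.92 0.21 0 0 0; -0.14 -0.93 0.21 0 0 0; -0.13 -0.92 0.21 0.01 0 0; -0.14 -0.93 0.21 0 0 0; -0.13 -0.92 0.22 0.01 0 0"
}}

```text
time: 20.32
ee_pos: [0.4856, 0.0135, 0.2412]
tcp_rot: [0.707, 0.015, 0.707, -0.015]
wrist_force: [0.8, -0.5, -0.5]
opening: 0.0248
```

>>> {"api": "arm_command", "payload": {
  "targets": "0 0 0 0 0 0; 0 0 0 0 0 0"
}}

```text
time: 20.58
ee_pos: [0.4854, 0.0146, 0.2406]
tcp_rot: [0.707, 0.015, 0.707, -0.015]
wrist_force: [-0.8, 0.2, -0.0]
opening: 0.0245
```

```bash
python3 - <<'E'
from h import *
stat()
w=imaging.camera_params("wrist"); np.save("w6.npy",w["view"])
im=imaging.read_camera("wrist"); cv2.imwrite("pics/wrist6.png",cv2.resize(im[80:320,110:400,::-1],None,fx=2.5,fy=2.5,interpolation=cv2.INTER_CUBIC))
E
```

```text
t 20.57 [0.4854 0.0146 0.2406] tilt [-1.e-04  2.e-04 -1.e+00] yawy 1.5287 F [-0.82  0.22 -0.01] open 0.0245
```

View pics/wrist6.png

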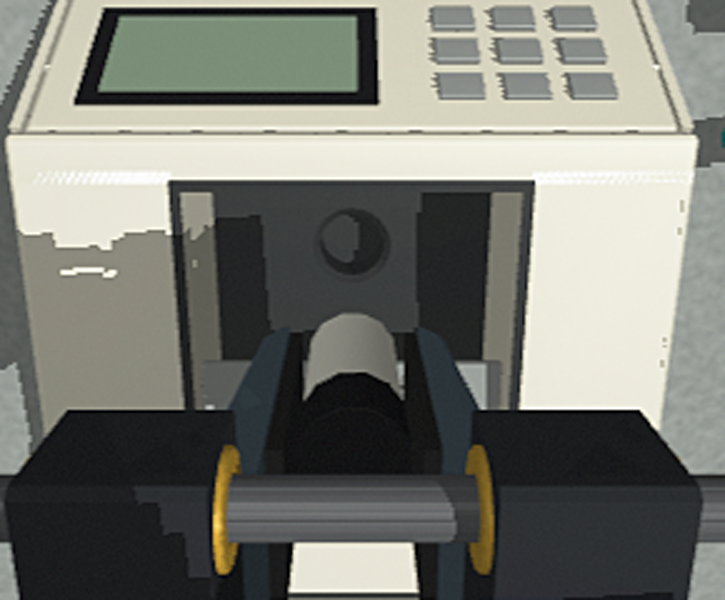

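```bash
python3 - <<'E'
from h import *
w=imaging.camera_params("wrist"); p=read_state()["ee_pos"]
f=lambda u,v,z:atz(w,(110+u/2.5,80+v/2.5),z).round(4)
zb=p[2]-.044
print(p.round(4),"cell bottom -x rim",f(352,313,zb),"sides",f(308,370,zb),f(396,370,zb),"cap",f(352,372,zb+.042))
print("well",f(353.5,243.5,.082), f(317,243,.082),f(390,243,.082),f(353,207,.082),f(353,280,.082), f(353,243.5,.079))
E
```

```text
[0.4853 0.0148 0.2405] cell bottom -x rim [0.4752 0.0151 0.1965] sides [0.4923 0.0016 0.1965] [0.4934 0.0272 0.1965] cap [0.4744 0.0153 0.2385]
well [0.4848 0.0152 0.082 ] [ 0.4839 -0.0007  0.082 ] [0.4852 0.0311 0.082 ] [0.4686 0.0156 0.082 ] [0.5014 0.0143 0.082 ] [0.4856 0.0149 0.079 ]
```

>>> {"api": "arm_command", "payload": {
  "targets": "0.7 0 -0.06 0 0 0; 0.9 0 0 0 0 0; 0.9 0 0 0 0 0; 0.9 0 0 0 0 0; 0.6 0 0 0 0 0; 0.2 0 0 0 0 0; 0 0 0 0 0 0"
}}

```text
time: 21.5
ee_pos: [0.484, 0.0144, 0.1354]
tcp_rot: [0.707, 0.015, 0.707, -0.015]
wrist_force: [0.2, -0.2, -0.1]
opening: 0.0247
```

```bash
python3 - <<'E'
from h import *
stat()
w=imaging.camera_params("wrist"); np.save("w7.npy",w["view"])
im=imaging.read_camera("wrist"); cv2.imwrite("pics/wrist7.png",cv2.resize(im[120:320,150:350,::-1],None,fx=3,fy=3,interpolation=cv2.INTER_CUBIC))
E
```

```text
t 21.5 [0.484  0.0144 0.1354] tilt [-3.e-04  0.e+00 -1.e+00] yawy 1.5291 F [ 0.21 -0.2  -0.09] open 0.0247
```

View pics/wrist7.png

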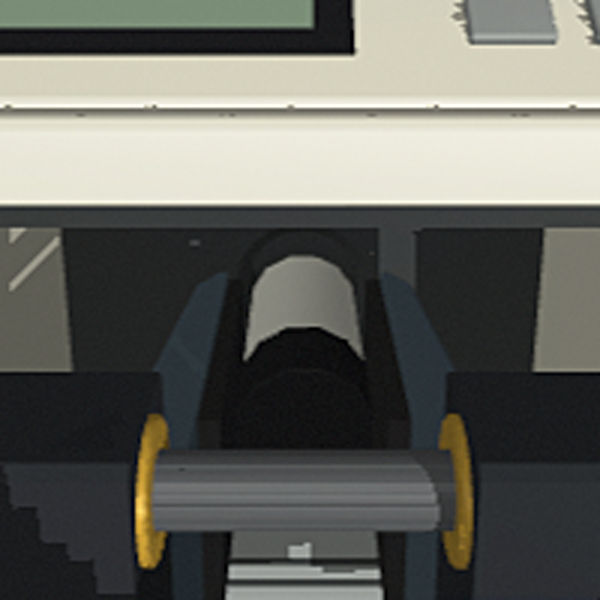

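```bash
python3 - <<'E'
from h import *
w=imaging.camera_params("wrist"); p=read_state()["ee_pos"]
f=lambda u,v,z:atz(w,(150+u/3,120+v/3),z).round(4)
print(p.round(4),"cell centre x",f(301,255,p[2]-.044)+[.0125,0,0],"well x",f(301,231,.082)+[.017,0,0],f(240,275,.082),f(360,275,.082))
E
```

```text
[0.4843 0.0144 0.1358] cell centre x [0.4866 0.0144 0.0918] well x [0.4883 0.0145 0.082 ] [ 0.4823 -0.0013  0.082 ] [0.4836 0.0287 0.082 ]
```

>>> {"api": "arm_command", "payload": {
  "targets": "0.2 0 0 0 0 0; 0.2 0 0 0 0 0; 0 0 0 0 0 0"
}}

```text
time: 21.92
ee_pos: [0.4838, 0.0143, 0.1251]
tcp_rot: [0.707, 0.015, 0.707, -0.015]
wrist_force: [0.2, -0.4, -0.2]
opening: 0.0246
```

>>> {"api": "arm_command", "payload": {
  "targets": "0.15 0 0 0 0 0; 0.15 0 0 0 0 0"
}}

```text
time: 22.18
ee_pos: [0.4841, 0.0143, 0.1178]
tcp_rot: [0.707, 0.015, 0.707, -0.015]
wrist_force: [-1.1, 0.4, -0.9]
opening: 0.0245
```

>>> {"api": "arm_command", "payload": {
  "targets": "0.15 0 0 0 0 0; 0.15 0 0 0 0 0; 0 0 0 0 0 0"
}}

```text
time: 22.55
ee_pos: [0.4838, 0.0143, 0.1101]
tcp_rot: [0.707, 0.015, 0.707, -0.015]
wrist_force: [0.5, -0.7, -0.2]
opening: 0.0247
```

>>> {"api": "arm_command", "payload": {
  "targets": "0.1 0 0 0 0 0; 0 0 0 0 0 0"
}}

```text
time: 22.8
ee_pos: [0.484, 0.0143, 0.1079]
tcp_rot: [0.707, 0.015, 0.707, -0.015]
wrist_force: [-0.2, -0.2, 0.0]
opening: 0.0246
```

>>> {"api": "arm_command", "payload": {
  "targets": "0.08 0 0 0 0 0; 0 0 0 0 0 0"
}}

```text
time: 23.05
ee_pos: [0.484, 0.0143, 0.1059]
tcp_rot: [0.707, 0.015, 0.707, -0.015]
wrist_force: [-0.2, 0.0, -0.5]
opening: 0.0238
```

>>> {"api": "arm_command", "payload": {
  "targets": "0.04 0 0 0 0 0; 0 0 0 0 0 0"
}}

```text
time: 23.3
ee_pos: [0.484, 0.0143, 0.1049]
tcp_rot: [0.707, 0.015, 0.707, -0.015]
wrist_force: [-0.2, -0.4, -0.5]
opening: 0.0244
```

>>> {"api": "arm_command", "payload": {
  "targets": "0.03 0 0 0 0 0; 0 0 0 0 0 0"
}}

```text
time: 23.55
ee_pos: [0.484, 0.0143, 0.1042]
tcp_rot: [0.707, 0.015, 0.707, -0.015]
wrist_force: [-0.5, 0.0, -0.9]
opening: 0.0241
```

>>> {"api": "arm_command", "payload": {
  "targets": "0.02 0 0 0 0 0; 0 0 0 0 0 0"
}}

```text
time: 23.8
ee_pos: [0.4842, 0.0143, 0.104]
tcp_rot: [0.707, 0.015, 0.707, -0.015]
wrist_force: [-1.4, -1.4, 5.5]
opening: 0.0245
```

Contact came at the predicted height, with the cell bottom at z = 0.060, so I'll release.

>>> {"api": "arm_command", "payload": {
  "targets": "0 0 0 0 0 0; 0 0 0 0 0 0; 0 0 0 0 0 0",
  "claw": 0
}}

```text
time: 24.18
ee_pos: [0.484, 0.0144, 0.1036]
tcp_rot: [0.707, 0.015, 0.707, -0.015]
wrist_force: [0.3, 0.3, 0.3]
opening: 0.0456
```

>>> {"api": "arm_command", "payload": {
  "targets": "-0.3 0 0 0 0 0; -0.7 0 0 0 0 0; -0.9 0 0 0 0 0; -0.9 0 0 0 0 0; -0.9 0 0 0 0 0; -0.9 0 0 0 0 0; 0 0 0 0 0 0; 0 0 0 0 0 0"
}}

```text
time: 25.18
ee_pos: [0.4838, 0.0143, 0.2187]
tcp_rot: [0.707, 0.015, 0.707, -0.015]
wrist_force: [0.1, 0.2, 0.3]
opening: 0.0455
```

```bash
python3 - <<'E'
from h import *
stat()
im=imaging.read_camera("wrist"); cv2.imwrite("pics/wrist8.png",cv2.resize(im[80:320,110:400,::-1],None,fx=2.5,fy=2.5,interpolation=cv2.INTER_CUBIC))
# pressing point local +6 : centre + 35mm
plan([.5424,.0117,.16],-.0418)
E
```

```text
t 25.18 [0.4838 0.0143 0.2187] tilt [ 2.e-04 -0.e+00 -1.e+00] yawy 1.529 F [0.15 0.19 0.26] open 0.0455
0.15 -0 0.15 0.94 0 0; 0.15 0.01 0.15 0.94 0 0; 0.15 0.03 0.14 0.94 0 0; 0.14 0.04 0.14 0.94 0 0; 0.15 0.06 0.14 0.94 0 0; 0.14 0.07 0.13 0.94 0 0; 0.15 0.08 0.12 0.94 0 0; 0.14 0.09 0.11 0.94 0 0
0.15 0.1 0.1 0.93 0 0; 0.14 0.11 0.09 0.94 0 0; 0.15 0.12 0.08 0.93 0 0; 0.14 0.13 0.07 0.94 0 0; 0.15 0.14 0.06 0.93 0 0; 0.14 0.14 0.04 0.94 0 0; 0.15 0.15 0.03 0.93 0 0; 0.14 0.15 0.02 0.94 0 0
end [0.5424 0.0116 0.1601] -0.0418
```

View pics/wrist8.png

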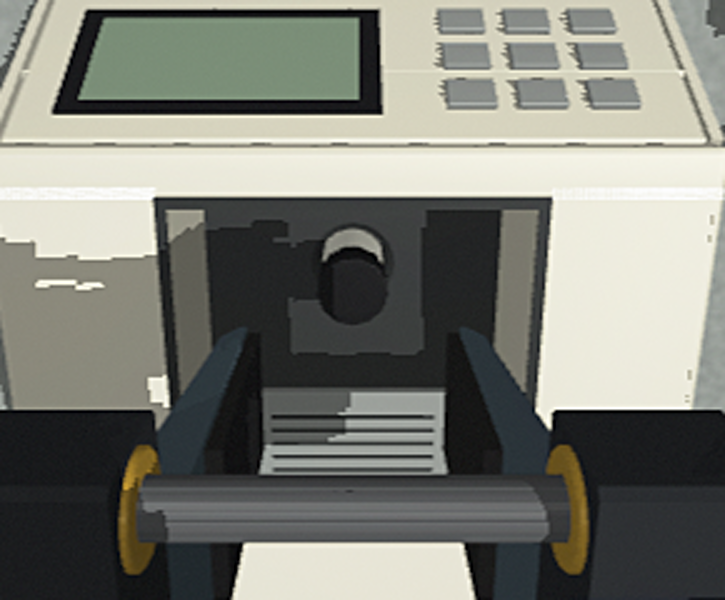

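The cell stands in the well with its cap visible at (352,280), and the cover is still open. Next I'll move the closed fingertips onto the exposed part of the cover.

>>> {"api": "arm_command", "payload": {
  "targets": "0.15 0 0.15 0.94 0 0; 0.15 0.01 0.15 0.94 0 0; 0.15 0.03 0.14 0.94 0 0; 0.14 0.04 0.14 0.94 0 0; 0.15 0.06 0.14 0.94 0 0; 0.14 0.07 0.13 0.94 0 0; 0.15 0.08 0.12 0.94 0 0; 0.14 0.09 0.11 0.94 0 0",
  "claw": -1
}}

```text
time: 26.22
ee_pos: [0.513, 0.013, 0.1884]
tcp_rot: [0.646, 0.286, 0.647, -0.286]
wrist_force: [0.1, -0.8, -0.3]
opening: 0.0006
```

>>> {"api": "arm_command", "payload": {
  "targets": "0.15 0.1 0.1 0.93 0 0; 0.14 0.11 0.09 0.94 0 0; 0.15 0.12 0.08 0.93 0 0; 0.14 0.13 0.07 0.94 0 0; 0.15 0.14 0.06 0.93 0 0; 0.14 0.14 0.04 0.94 0 0; 0.15 0.15 0.03 0.93 0 0; 0.14 0.15 0.02 0.94 0 0"
}}

```text
time: 27.22
ee_pos: [0.5423, 0.0116, 0.1594]
tcp_rot: [-0.488, -0.511, -0.489, 0.512]
wrist_force: [0.2, -0.3, 0.3]
opening: 0.0004
```

>>> {"api": "arm_command", "payload": {
  "targets": "0 0 0 0 0 0; 0 0 0 0 0 0"
}}

```text
time: 27.48
ee_pos: [0.5424, 0.0116, 0.1601]
tcp_rot: [-0.49, -0.51, -0.49, 0.51]
wrist_force: [-1.2, 0.5, -0.3]
opening: 0.0004
```

>>> {"api": "arm_command", "payload": {
  "targets": "0.2 0 0 0 0 0; 0.1 0 0 0 0 0; 0 0 0 0 0 0"
}}

```text
time: 27.85
ee_pos: [0.5426, 0.0116, 0.1527]
tcp_rot: [-0.489, -0.51, -0.49, 0.51]
wrist_force: [0.0, 0.4, -0.9]
opening: 0.0009
```

>>> {"api": "arm_command", "payload": {
  "targets": "0.2 0 0 0 0 0; 0.14 0 0 0 0 0; 0 0 0 0 0 0"
}}

```text
time: 28.22
ee_pos: [0.5426, 0.0116, 0.1441]
tcp_rot: [-0.489, -0.51, -0.49, 0.511]
wrist_force: [0.0, 0.1, -0.1]
opening: 0.0004
```

>>> {"api": "arm_command", "payload": {
  "targets": "0.06 0 0 0 0 0; 0 0 0 0 0 0"
}}

```text
time: 28.48
ee_pos: [0.5428, 0.0116, 0.1429]
tcp_rot: [-0.489, -0.51, -0.489, 0.51]
wrist_force: [-0.8, 0.7, 0.3]
opening: 0.0006
```

>>> {"api": "arm_command", "payload": {
  "targets": "0.04 0 0 0 0 0; 0 0 0 0 0 0"
}}

```text
time: 28.72
ee_pos: [0.5429, 0.0116, 0.1421]
tcp_rot: [0.489, 0.51, 0.489, -0.51]
wrist_force: [-0.7, 1.1, 3.3]
opening: 0.0001
```

>>> {"api": "arm_command", "payload": {
  "targets": "0.03 0 0 0 0 0; 0 0 0 0 0 0"
}}

```text
time: 28.98
ee_pos: [0.5429, 0.0116, 0.1414]
tcp_rot: [0.489, 0.51, 0.489, -0.51]
wrist_force: [-2.0, 0.1, 6.1]
opening: 0.0002
```

>>> {"api": "arm_command", "payload": {
  "targets": "0.04 0 0 0 0 0; 0 0 0 0 0 0"
}}

```text
time: 29.22
ee_pos: [0.5429, 0.0116, 0.1406]
tcp_rot: [0.489, 0.51, 0.489, -0.51]
wrist_force: [-3.8, -0.7, 9.5]
opening: 0.0003
```

>>> {"api": "arm_command", "payload": {
  "targets": "-0.005 -0.16 0 0 0 0; -0.014 -0.2 0 0 0 0"
}}

```text
time: 29.48
ee_pos: [0.5354, 0.0119, 0.1416]
tcp_rot: [0.49, 0.511, 0.489, -0.509]
wrist_force: [3.3, -0.4, 4.9]
opening: 0.0006
```

>>> {"api": "arm_command", "payload": {
  "targets": "0.03 0 0 0 0 0; 0 0 0 0 0 0"
}}

```text
time: 29.72
ee_pos: [0.5348, 0.012, 0.1407]
tcp_rot: [0.49, 0.511, 0.489, -0.51]
wrist_force: [0.5, -0.2, 9.3]
opening: 0.0003
```

>>> {"api": "arm_command", "payload": {
  "targets": "0.005 -0.1 0 0 0 0; -0.012 -0.2 0 0 0 0"
}}

```text
time: 29.98
ee_pos: [0.5284, 0.0122, 0.1413]
tcp_rot: [0.491, 0.512, 0.488, -0.509]
wrist_force: [5.4, -0.3, 7.9]
opening: 0.0005
```

>>> {"api": "arm_command", "payload": {
  "targets": "-0.002 -0.2 0 0 0 0; -0.012 -0.2 0 0 0 0"
}}

```text
time: 30.22
ee_pos: [0.5184, 0.0127, 0.1418]
tcp_rot: [0.491, 0.512, 0.488, -0.509]
wrist_force: [5.1, -0.3, 9.1]
opening: 0.0006
```

>>> {"api": "arm_command", "payload": {
  "targets": "-0.014 -0.2 0 0 0 0; -0.014 -0.2 0 0 0 0"
}}

```text
time: 30.48
ee_pos: [0.5084, 0.0131, 0.1425]
tcp_rot: [0.491, 0.512, 0.488, -0.509]
wrist_force: [6.1, 0.2, 10.3]
opening: 0.0004
```

>>> {"api": "arm_command", "payload": {
  "targets": "-0.015 -0.2 0 0 0 0; -0.015 -0.2 0 0 0 0"
}}

```text
time: 30.72
ee_pos: [0.4984, 0.0135, 0.1432]
tcp_rot: [0.491, 0.512, 0.488, -0.509]
wrist_force: [5.2, -0.2, 8.3]
opening: 0.0004
```

>>> {"api": "arm_command", "payload": {
  "targets": "-0.01 -0.2 0 0 0 0; -0.014 -0.2 0 0 0 0"
}}

```text
time: 30.98
ee_pos: [0.4885, 0.0139, 0.1438]
tcp_rot: [0.491, 0.512, 0.488, -0.509]
wrist_force: [5.6, -0.5, 9.1]
opening: 0.0006
```

>>> {"api": "arm_command", "payload": {
  "targets": "-0.015 -0.2 0 0 0 0; -0.015 -0.2 0 0 0 0"
}}

```text
time: 31.22
ee_pos: [0.4785, 0.0143, 0.1446]
tcp_rot: [0.491, 0.512, 0.488, -0.509]
wrist_force: [5.5, -0.1, 7.7]
opening: 0.0006
```

>>> {"api": "arm_command", "payload": {
  "targets": "-0.004 -0.14 0 0 0 0; -0.01 -0.12 0 0 0 0"
}}

```text
time: 31.48
ee_pos: [0.4721, 0.0146, 0.1449]
tcp_rot: [0.491, 0.512, 0.488, -0.509]
wrist_force: [5.3, -0.3, 9.8]
opening: 0.0007
```

>>> {"api": "arm_command", "payload": {
  "targets": "-0.006 -0.1 0 0 0 0; 0 0 0 0 0 0"
}}

```text
time: 31.72
ee_pos: [0.4693, 0.0147, 0.145]
tcp_rot: [0.491, 0.511, 0.488, -0.509]
wrist_force: [4.4, -1.0, 10.4]
opening: 0.0008
```

Not clearly at the stop yet, so I'll lift and look.

>>> {"api": "arm_command", "payload": {
  "targets": "-0.15 0.02 0 0 0 0; -0.6 0 0 0 0 0; -0.9 0.3 0 0 0 0; -0.9 0.3 0 0 0 0; -0.9 0.3 0 0 0 0; -0.9 0.3 0 0 0 0; 0 0 0 0 0 0; 0 0 0 0 0 0"
}}

```text
time: 32.72
ee_pos: [0.4971, 0.0135, 0.252]
tcp_rot: [-0.489, -0.51, -0.49, 0.511]
wrist_force: [0.0, 0.7, 0.6]
opening: 0.0001
```

```bash
python3 - <<'E'
from h import *
stat()
w=imaging.camera_params("wrist"); np.save("w9.npy",w["view"])
im=imaging.read_camera("wrist"); cv2.imwrite("pics/wrist9.png",cv2.resize(im[60:300,110:400,::-1],None,fx=2.5,fy=2.5,interpolation=cv2.INTER_CUBIC))
E
```

```text
t 32.73 [0.4971 0.0135 0.252 ] tilt [-8.e-04  0.e+00 -1.e+00] yawy -0.0419 F [0.01 0.74 0.61] open 0.0001
```

View pics/wrist9.png

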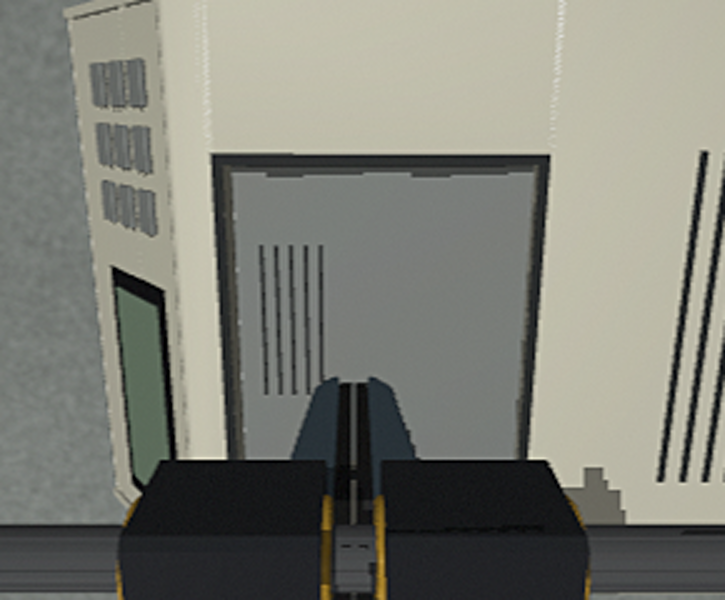

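>>> {"api": "arm_command", "payload": {
  "targets": "0.9 0.1 0 0 0 0; 0.9 0 0 0 0 0; 0.9 0 0 0 0 0; 0.8 0 0 0 0 0; 0.4 0 0 0 0 0; 0.2 0 0 0 0 0; 0 0 0 0 0 0"
}}

```text
time: 33.65
ee_pos: [0.5003, 0.0134, 0.15]
tcp_rot: [-0.489, -0.51, -0.489, 0.51]
wrist_force: [0.3, -0.9, 0.2]
opening: 0.0006
```

>>> {"api": "arm_command", "payload": {
  "targets": "0.03 0 0 0 0 0; 0 0 0 0 0 0"
}}

```text
time: 33.9
ee_pos: [0.5005, 0.0134, 0.1496]
tcp_rot: [0.49, 0.51, 0.489, -0.51]
wrist_force: [0.1, 0.0, 0.1]
opening: 0.0003
```

>>> {"api": "arm_command", "payload": {
  "targets": "0.04 0 0 0 0 0; 0.03 0 0 0 0 0; 0 0 0 0 0 0"
}}

```text
time: 34.28
ee_pos: [0.5004, 0.0134, 0.1475]
tcp_rot: [0.489, 0.51, 0.489, -0.51]
wrist_force: [-0.6, -0.2, 0.3]
opening: 0.0005
```

>>> {"api": "arm_command", "payload": {
  "targets": "0.03 0 0 0 0 0; 0 0 0 0 0 0"
}}

```text
time: 34.52
ee_pos: [0.5004, 0.0134, 0.1469]
tcp_rot: [0.489, 0.51, 0.489, -0.51]
wrist_force: [-1.0, -0.2, 4.9]
opening: 0.0003
```

>>> {"api": "arm_command", "payload": {
  "targets": "0.03 0 0 0 0 0; 0.015 -0.02 0 0 0 0; 0 0 0 0 0 0"
}}

```text
time: 34.9
ee_pos: [0.5004, 0.0134, 0.1461]
tcp_rot: [0.49, 0.511, 0.489, -0.51]
wrist_force: [-1.9, 0.5, 8.5]
opening: 0.0004
```

>>> {"api": "arm_command", "payload": {
  "targets": "0.01 -0.06 0 0 0 0; 0 -0.06 0 0 0 0"
}}

```text
time: 35.15
ee_pos: [0.4986, 0.0135, 0.1463]
tcp_rot: [0.49, 0.511, 0.488, -0.509]
wrist_force: [4.7, -0.3, 6.9]
opening: 0.0006
```

>>> {"api": "arm_command", "payload": {
  "targets": "0.02 -0.06 0 0 0 0; 0 -0.06 0 0 0 0"
}}

```text
time: 35.4
ee_pos: [0.496, 0.0136, 0.1461]
tcp_rot: [0.491, 0.512, 0.488, -0.509]
wrist_force: [5.9, -0.2, 8.2]
opening: 0.0002
```

>>> {"api": "arm_command", "payload": {
  "targets": "0.03 -0.06 0 0 0 0; 0.005 -0.06 0 0 0 0"
}}

```text
time: 35.65
ee_pos: [0.4936, 0.0137, 0.1455]
tcp_rot: [0.491, 0.512, 0.488, -0.509]
wrist_force: [7.4, -0.8, 10.6]
opening: 0.0005
```

>>> {"api": "arm_command", "payload": {
  "targets": "0.008 -0.08 0 0 0 0; 0 -0.08 0 0 0 0"
}}

```text
time: 35.9
ee_pos: [0.4897, 0.0139, 0.1454]
tcp_rot: [0.491, 0.512, 0.488, -0.509]
wrist_force: [7.5, 0.0, 10.9]
opening: 0.0005
```

Fx holds at about 7.5 N, above the drag seen on the way, so the fingers are slipping with the cover at its stop. I'll lift clear and verify.

>>> {"api": "arm_command", "payload": {
  "targets": "-0.15 0 0 0 0 0; -0.6 0 0 0 0 0; -0.9 0.2 0 0 0 0; -0.9 0.2 0 0 0 0; -0.9 0 0 0 0 0; -0.9 0 0 0 0 0; -0.9 0 0 0 0 0; 0 0 0 0 0 0"
}}

```text
time: 36.9
ee_pos: [0.4974, 0.0135, 0.2768]
tcp_rot: [0.49, 0.511, 0.489, -0.51]
wrist_force: [-0.1, -0.2, 0.1]
opening: 0.0002
```

>>> {"api": "arm_command", "payload": {
  "targets": "0 0 0 0 0 0; 0 0 0 0 0 0"
}}

```text
time: 37.15
ee_pos: [0.4963, 0.0136, 0.2741]
tcp_rot: [-0.489, -0.51, -0.49, 0.511]
wrist_force: [-0.9, -0.0, 0.8]
opening: 0.0006
```

```bash
python3 - <<'E'
from h import *
stat()
w=imaging.camera_params("wrist")
im=imaging.read_camera("wrist"); cv2.imwrite("pics/wrist10.png",cv2.resize(im[60:300,110:400,::-1],None,fx=2.5,fy=2.5,interpolation=cv2.INTER_CUBIC))
cv2.imwrite("pics/wrist10z.png",cv2.resize(im[110:240,180:320,::-1],None,fx=4.5,fy=4.5,interpolation=cv2.INTER_NEAREST))
c=np.array([.5077,.0128]);d=np.array([np.cos(-.042),np.sin(-.042)])
for y in (0,.03):
  for t in (0,.002,.004):
    q=c+d*(-.056+t)+np.array([-d[1],d[0]])*y
    print(y,t,(proj(w,[*q,.1335])-[180,110])*4.5, "deck",(proj(w,[*q,.14])-[180,110])*4.5)
E
```

```text
t 37.15 [0.4963 0.0136 0.2741] tilt [-0.0016  0.     -1.    ] yawy -0.0418 F [-0.9  -0.03  0.8 ] open 0.0006
0 0 [124.86590692 326.53540204] deck [120.81444802 334.40354975]
0 0.002 [133.57579723 326.53990265] deck [129.70362163 334.40822744]
0 0.004 [142.28587065 326.54440337] deck [138.59298598 334.41290523]
0.03 0 [119.13636958 197.04731458] deck [114.84128766 202.40626267]
0.03 0.002 [128.10325079 197.05054671] deck [123.99830346 202.40962258]
0.03 0.004 [137.07032607 197.05377891] deck [133.15552167 202.41298256]
```

View pics/wrist10z.png

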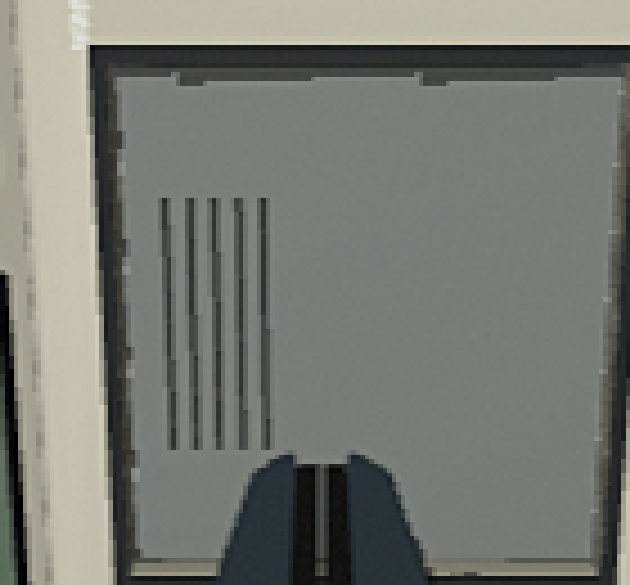

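```bash
python3 - <<'E'
from h import *
w=imaging.camera_params("wrist"); w9=dict(w); w9["view"]=np.load("w9.npy"); w2=dict(w); w2["view"]=np.load("w2.npy"); w1=dict(w); w1["view"]=np.load("w1.npy")
def loc(p): 
    d=np.array([np.cos(-.042),np.sin(-.042)]); r=(p[:2]-[.5367,.0116]); return round(float(r@d)*1e3,1), round(float(r@[-d[1],d[0]])*1e3,1)
print("10",loc(atz(w,(180+164/4.5,110+199/4.5),.1335)),loc(atz(w,(180+263/4.5,110+199/4.5),.1335)))
print("9",loc(atz(w9,(110+262/2.5,60+246/2.5),.1335)),loc(atz(w9,(110+320/2.5,60+246/2.5),.1335)))
print("2 open",loc(atz(w2,(110+418/2.5,60+235/2.5),.1275)),loc(atz(w2,(110+475/2.5,60+235/2.5),.1275)))
print("1 ajar",loc(atz(w1,(110+281/2.5,60+221/2.5),.133)),loc(atz(w1,(110+333/2.5,60+221/2.5),.133)))
for c in ("scene","side"): cv2.imwrite(f"pics/{c}_end.png",imaging.read_camera(c)[:,:,::-1])
stat()
E
```

```text
10 (-74.9, 29.5) (-52.8, 29.5)
9 (-73.2, 29.7) (-51.6, 29.7)
2 open (-6.1, 29.5) (17.1, 29.5)
1 ajar (-67.9, 29.6) (-45.3, 29.6)
t 37.3 [0.4966 0.0135 0.2745] tilt [-0.001  0.    -1.   ] yawy -0.0419 F [-0.63  0.46  0.57] open 0.0001
```

View pics/side_end.png

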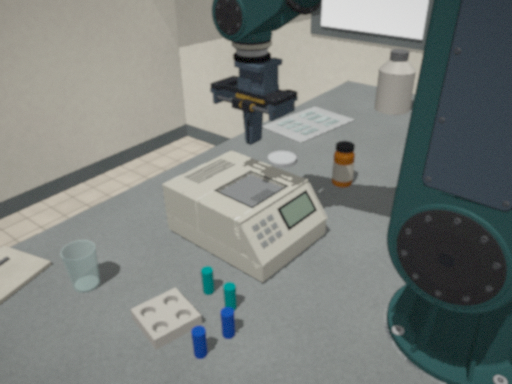

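View pics/scene_end.png

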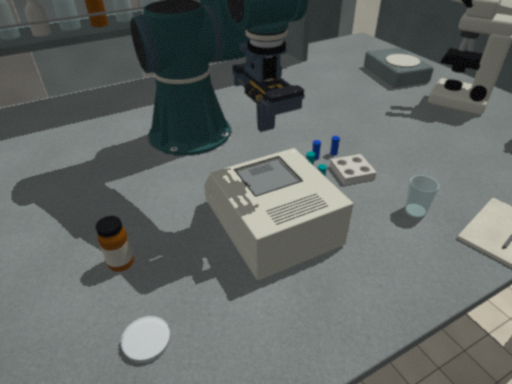

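The printed lines moved 69 to 70 mm from open to now, out of 70 mm travel, so the cover is fully shut. Nothing else has moved and the robot is clear.

```bash
python3 -c "
from bench import workorder
print(workorder.sign_off())"
```

```text
the job is handed in; nothing more can be done
None
```

The standard cell is in the photometer's well with the cover shut over it, and I handed the job in at about 37 s of the 72 s allowed.

- **Opening:** I slid the cover to its rear stop with about 8–11 N of press. One reading as it met the stop reached 13.8 N, still below the 18 N limit.
- **Placing the cell:** I took the white, black-capped cell from the rack and lowered it upright until it touched the well floor at the expected height, then released it. A picture afterwards showed it standing in the well.
- **Closing:** The first stroke slipped a little at the start, when the press fell to about 5 N, and left the cover roughly 1.5 mm short. A second short stroke took it to the stop, where the side force held at about 7.5 N, above the drag.

**Last checks:** The printed lines on the cover moved 69–70 mm between open and shut, against 70 mm of full travel. The edge of the cover alone read about 1 mm ajar, which is within the measuring error. In the last pictures the other things stand where they were, and the arm is clear of everything.

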